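# Load the antenna base and gather the nuts in the tote's corner

## Robot

A 7-joint arm with a two-finger parallel gripper is mounted at the origin on the work surface. World frame = base frame: x ahead of the robot, y to its left, z up, the work surface at z = 0. Lengths are in mm, angles in rad, forces in N, time in s.
With the tool pointing down it reaches from about 400 to 875 mm from the base axis. Payload 4.4 kg.
Tool frame: the origin (TCP) lies on the centre line of the jaws, within the pads' length; the fingertips stand ctrl.nose_length ahead of it and the grasp point (between the pads) lies 6 mm ahead of it (ctrl.nose_length is the distance from the TCP to the fingertips, in mm); z points along the fingers, y is the direction in which the jaws open and shut (so a half turn about z gives the same grasp; the last joint's range is limited). The gripper opens to 85 mm and grips with 20 to 120 N. Pads are 22 mm wide; open, the fingers measure 114 mm over their backs; the gripper's body (76 mm by 85 mm) begins 54 mm behind the grasp point. The pads swing forward as they close: fully open they stand 13 mm farther back than shut.
Start: joints at [-1.23, 0.628, 0.038, 1.517, -0.027, 0.996, -0.02], TCP at [257.166, 596.978, 256.313] pointing down, gripper open.
Joint ranges: [-3.06, 3.06], [-0.37, 2.12], [-1.25, 1.32], [0.18, 2.47], [-1.1, 4.24], [0.23, 1.98], [-2.94, 2.94]. Speed limits (rad/s): [2.57, 2.57, 3.14, 3.14, 3.14, 3.14, 3.14].

## Interface

Orientations are given as [roll, pitch, yaw] about the fixed x, y, z axes, in that order (R = Rz(yaw) Ry(pitch) Rx(roll)).
In Python, from cell import ctrl, vision gives the robot as it stands. The module is installed in compiled form; this text tells all that it offers.
- The arm moves only by the shell command python3 -m inch 'ROWS'. ROWS is a JSON object of lists of equal length, an entry for each row: "travel": the shift along the tool's x, y, z in cm, a list of three; "twist": the turn about the tool's z in degrees; "fingers": the finger opening in cm, from 0 to 8.54. A call has exactly 10 rows; each row is the pose to reach, as a shift and turn from the pose commanded when the call began, along the tool's axes at that moment; what a row does not reach only later rows make up. A row lasts 1/12 s, in which the tool goes at most 41.7 mm and 7.16 degrees, less where a joint would pass 70% of its speed; a pose out of reach is approached as far as the arm can. A call with a gripper value outside its range is refused whole. The fingers move at their own pace and stop on an object; the grip force is fixed at half the most. Time passes only in rows, so rows that repeat a pose let the fingers close, or fill a call up. It gives the time, the measured TCP pose, the force and the opening at its end, in the units of the state.
- ctrl.read_state(): the state, without advancing time (a new reading comes with each control period).
- vision.get_image(name): name is "scene" or "top"; returns a dict with "frame" (420x560x3 uint8, red, green, blue), "fx", "fy", "cx", "cy" (pixels), "k1" (the pictures are not rectified: a ray, as slopes to the right and down, at radius r is drawn at 1 + k1 r^2 times it, then the intrinsics apply), "position" and "orientation" of the camera in the world. Camera axes: x right, y down, z forward; pixel columns grow to the right and rows downward; lengths in mm; the calibration is good to about 2 mm. A picture is of the moment at which its call begins. There is no depth.
- ctrl.finish_job(): hands the job in, once; it reports no verdict.
The state is a dict: "clock": time; "qpos": joint angles; "qd": joint speeds; "tau": joint torques, N m; "eef_pos": TCP position; "tool_rot": TCP orientation; "force": force on the tool from outside, world axes, zero at the start; "torque": the same for the moment, N m; "width": finger opening in mm.
Only numpy, scipy, OpenCV 4.12 (cv2) and the standard library are available. Lean on these libraries where they do the work, as an engineer would, in place of code of your own. Each camera call takes 0.05 s, during which the arm holds its last target.

## Task

Get the station ready for fitting the next antenna: take the white antenna base off the slanted rest and seat it flange down, connector up, in the round pocket of the aluminium block, and let go of it. Then lift the black tote by its handle well clear of the bench and tilt it, yellow corner lowest, until all four brass nuts have slid into the yellow corner; finish while holding the tote still in the air like that, tilted with the nuts gathered. Leave everything else on the bench where it is.

Things in the scene. Friction and masses are not known exactly. Their poses are not given: they have to be found in the camera images.
- tote: Open black parts tote, 200 (x) x 150 (y) x 50 mm high, walls and floor 4 mm, with a grey carrying handle over its middle. Origin: centre of its underside; z up, x along the long side and the handle. The yellow corner is the one at +x, +y. 0.28 to 0.56 kg, centre of mass near its middle.
- tote_handle (a point): Centre of the tote's handle bar, 116 mm above the tote's underside, axes as the tote's. The bar runs along the tote's x over its whole length: 12 mm wide (y), 22 mm high, flat sides, free all round, on two end posts outside the end walls (216 mm overall).
- tote_corner (a point): The inner bottom point of the tote's yellow corner (inside faces of its two walls), 96 mm in x and 71 mm in y from the tote's middle, 4 mm above its underside, axes as the tote's.
- base_center (a point): Centre of the white antenna base, half-way up (28 mm above its foot). z runs along its axis from the flange (foot) to the brass connector. A round solid part: flange 46 mm in diameter and 8 mm high at the foot, then a smooth round body 36 mm in diameter up to 44 mm, then a brass connector 12 mm in diameter up to 56 mm. 63 to 126 g. It starts on the slanted rest, flange against the slope, its z leaning 20 degrees from vertical towards the rest's -x.
- base_foot (a point): Centre of the under-face of the antenna base's flange, axes as base_center.
- antenna_base: The antenna base; origin and axes as base_foot.
- nest: Fixed aluminium block 90 x 90 x 25 mm with one round pocket in its top. Origin: centre of its underside, z up.
- nest_pocket (a point): Centre of the pocket's mouth, 25 mm above the bench. Pocket 53 mm in diameter, 8 mm deep, flat floor; the flange drops in and ends flush with the block's top.
- rest: Fixed grey plastic rest, 80 x 70 mm foot, with a plate slanted 20 degrees, 80 x 70 mm, its centre 45 mm above the bench. The slope falls towards the rest's own -x, where an 8 mm lip stops the antenna base from sliding off. Origin: centre of its underside, z up. Nothing stands beside the antenna base in the rest's +y and -y directions.
- antenna: Bystander: black rod antenna on a white round foot 76 mm in diameter, 180 mm tall; origin under its foot.
- tape: Bystander: amber tape roll lying flat, 70 mm in diameter, 22 mm high; origin under its centre.
- driver: Bystander: screwdriver lying on the bench, about 180 mm long along its x.
- sensor_board: Bystander: small round black circuit board on a 55 mm white square, about 14 mm high; origin under its centre.
- duster: Bystander: white spray can 62 mm in diameter, 200 mm tall; origin under its foot.
- organizer: Bystander: low blue compartment tray 80 x 130 x 30 mm; origin under its centre.
- nut0_center (a point): One of the four loose brass flanged nuts in the tote, half-way up: flange 16 mm in diameter, 10 mm high, 11 g; slippery on the tote's floor and walls: it begins to slide at about 7 to 11 degrees of tilt, and with both walls falling evenly to a corner it also slides along a wall from about 12 to 19 degrees.
- nut1_center (a point): Another of the four nuts, the same.
- nut2_center (a point): Another of the four nuts, the same.
- nut3_center (a point): Another of the four nuts, the same.

How it is judged (in metres and radians):
On the way, in this order (a step that is already met when the one before it is completed fails the run):
1. the antenna base sits flange down in the pocket, released, while the tote still stands on the bench (horizontal distance between base_foot and nest_pocket below 0.006 m and z of base_foot in the frame of nest_pocket below -0.005 m and angle between base_foot's own z axis and vertical below 0.12 rad and contact force between the fingers and antenna_base below 0.1 N and linear speed of antenna_base below 0.03 m/s and height (world z) of tote_corner below 0.012 m and angle between tote's own z axis and vertical below 0.05 rad), for 0.3 s.
2. the tote is held clear of the bench, tilted with its yellow corner lowest, all four nuts gathered there (horizontal distance between base_foot and nest_pocket below 0.006 m and z of base_foot in the frame of nest_pocket below -0.005 m and angle between base_foot's own z axis and vertical below 0.12 rad and contact force between the fingers and antenna_base below 0.1 N and linear speed of each of antenna_base, tote below 0.03 m/s and height (world z) of tote_corner above 0.02 m and contact force between tote and nest below 0.05 N and contact force between tote and rest below 0.05 N and contact force between tote and antenna below 0.05 N and contact force between tote and tape below 0.05 N and contact force between tote and driver below 0.05 N and contact force between tote and sensor_board below 0.05 N and contact force between tote and duster below 0.05 N and contact force between tote and organizer below 0.05 N and contact force between the fingers and tote above 1 N and angle between tote's own z axis and vertical between 0.2 and 0.9 rad and angle between tote's own x axis and vertical above 1.65 rad and angle between tote's own y axis and vertical above 1.65 rad and x of nut0_center in the frame of tote between 0.031 and 0.1 m and y of nut0_center in the frame of tote between 0.006 and 0.075 m and z of nut0_center in the frame of tote between 0 and 0.05 m and x of nut1_center in the frame of tote between 0.031 and 0.1 m and y of nut1_center in the frame of tote between 0.006 and 0.075 m and z of nut1_center in the frame of tote between 0 and 0.05 m and x of nut2_center in the frame of tote between 0.031 and 0.1 m and y of nut2_center in the frame of tote between 0.006 and 0.075 m and z of nut2_center in the frame of tote between 0 and 0.05 m and x of nut3_center in the frame of tote between 0.031 and 0.1 m and y of nut3_center in the frame of tote between 0.006 and 0.075 m and z of nut3_center in the frame of tote between 0 and 0.05 m), for 0.3 s.
At the end, for the whole second after the job is handed in: Base upright in the pocket (foot within 6 mm of its axis, 5 mm or more deep), released. Tote held by the fingers alone, yellow corner 20 mm or more up and lowest, tilted 12 to 51 degrees (each side 4.6 or more), still; all nuts in the tote, centres within 65 mm of both yellow-corner walls (all of step 2); the arm keeps its last pose, push and grip.
It fails at once if something else on the bench was moved more than 30 mm (distance of any of antenna, tape, driver, sensor_board, duster, organizer from where it was at the start of the episode above 0.03 m).
It also fails if it takes over 48 s, if anything falls off the work surface, if the arm or the gripper's body presses on something with over 40 N, if the wrist force passes 120 N, or if a joint passes its speed limit or range.

## Working session

There is one attempt and no reset: what is moved stays moved. The work goes in short steps, Python scripts to look and compute and a shell command to move; the robot and the scene stay as the last step left them, time stands still between calls to the robot, and variables do not carry over. Pictures are saved under pics/ and viewed, and the job is handed in when it is done.

```bash
mkdir -p pics; ls; cat > h.py <<'E'
import numpy as np, cv2
from scipy.spatial.transform import Rotation as R
from cell import ctrl, vision
E
python3 - <<'E'
from h import *
import pickle
np.set_printoptions(precision=4,suppress=True)
for n in ("scene","top"):
    im=vision.get_image(n); pickle.dump(im,open(f"pics/{n}0.pkl","wb"))
    print(n,{k:v for k,v in im.items() if k!="frame"})
    cv2.imwrite(f"pics/{n}0.png",cv2.resize(im["frame"][:,:,::-1],(800,600),interpolation=cv2.INTER_CUBIC))
print(ctrl.read_state(), ctrl.nose_length)
E
```

```text
pics
scene {'fx': 433.91817388211416, 'fy': 433.91817388211416, 'cx': 274.77486658525515, 'cy': 215.27379319425012, 'k1': -0.11788366992647045, 'position': array([1369.6917,  321.672 ,  684.4135]), 'orientation': array([-2.1446,  0.0213,  2.0173])}
top {'fx': 421.62427903871713, 'fy': 421.62427903871713, 'cx': 282.5415924580509, 'cy': 212.9821990281231, 'k1': 0.033381459162639036, 'position': array([ 395.462 ,  -42.7936, 1052.087 ]), 'orientation': array([-2.9374,  0.004 , -1.6278])}
{'clock': 0.1, 'qpos': array([-1.2298,  0.6293,  0.0385,  1.5183, -0.027 ,  0.9963, -0.02  ]), 'qd': array([ 0.0013, -0.0019,  0.0021, -0.001 , -0.0015, -0.0006, -0.0003]), 'tau': array([  0.0026, -56.4522,   1.2302, -19.3972,   0.0113,   0.0054,
         0.    ]), 'eef_pos': array([256.9578, 596.4834, 255.4729]), 'tool_rot': array([-3.1399,  0.    ,  2.7348]), 'force': array([ 0.0762,  0.2214, -0.6193]), 'torque': array([-0.0054, -0.0653, -0.055 ]), 'width': 85.32898920536371} 25.0
```

View pics/scene0.png

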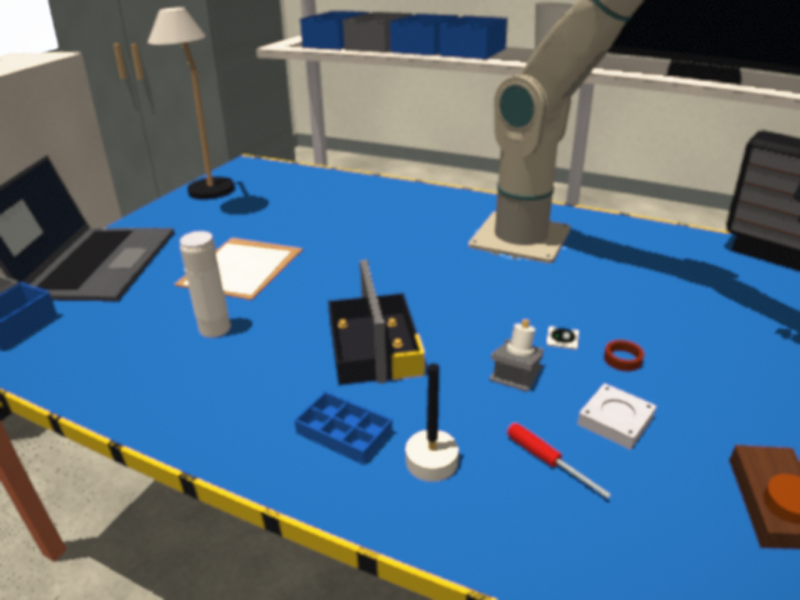

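View pics/top0.png

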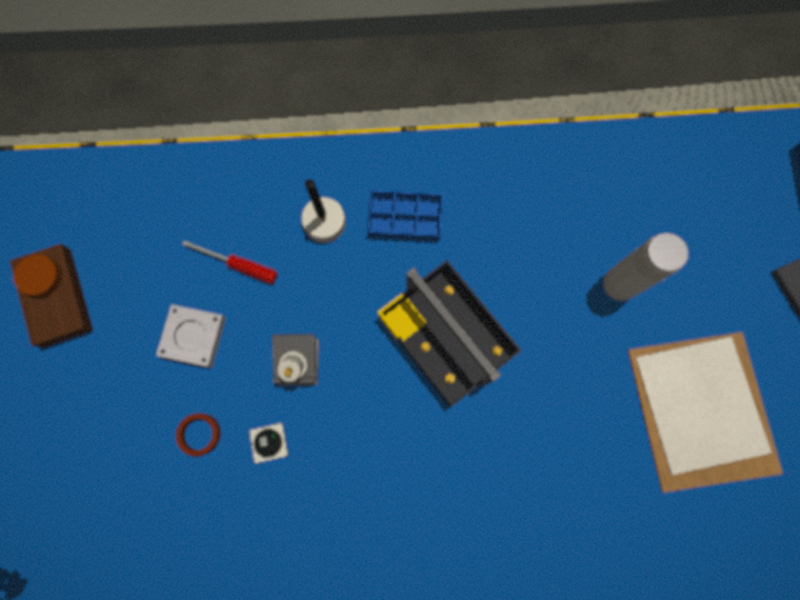

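```bash
cat >> h.py <<'E'
import pickle
np.set_printoptions(precision=4,suppress=True)
class Cam:
    def __init__(s,im):
        s.f=im["fx"];s.c=np.array([im["cx"],im["cy"]]);s.k=im["k1"];s.p=np.array(im["position"]);s.R=R.from_euler("xyz",im["orientation"]).as_matrix();s.im=im["frame"]
        s.K=np.array([[s.f,0,s.c[0]],[0,s.f,s.c[1]],[0,0,1]]);s.D=np.array([s.k,0,0,0,0.])
    def rays(s,uv):
        uv=np.asarray(uv,float).reshape(-1,1,2)
        n=cv2.undistortPoints(uv,s.K,s.D)[:,0]
        return np.c_[n,np.ones(len(n))]@s.R.T
    def plane(s,uv,z):
        d=s.rays(uv); return s.p+d*((z-s.p[2])/d[:,2])[:,None]
    def proj(s,P):
        P=np.asarray(P,float).reshape(-1,3)
        rv=cv2.Rodrigues(s.R.T)[0]
        return cv2.projectPoints(P,rv,-s.R.T@s.p,s.K,s.D)[0][:,0]
def tri(c1,uv1,c2,uv2):
    d1=c1.rays(uv1)[0];d2=c2.rays(uv2)[0]
    t=np.linalg.lstsq(np.c_[d1,-d2],c2.p-c1.p,rcond=None)[0]
    a=c1.p+t[0]*d1;b=c2.p+t[1]*d2
    return (a+b)/2,np.linalg.norm(a-b)
def load(n): return Cam(pickle.load(open(f"pics/{n}.pkl","rb")))
def grab(tag):
    o=[]
    for n in ("scene","top"):
        im=vision.get_image(n);pickle.dump(im,open(f"pics/{n}{tag}.pkl","wb"));o.append(Cam(im))
    return o
def crop(c,x0,x1,y0,y1,k,name):
    cv2.imwrite(name,cv2.resize(c.im[y0:y1,x0:x1,::-1],None,fx=k,fy=k,interpolation=cv2.INTER_CUBIC))
E
python3 - <<'E'
from h import *
t=load("top0");s=load("scene0")
print(t.R[:,2],s.R[:,2])
crop(t,80,280,140,340,4,"pics/c1.png")
crop(t,240,380,170,300,5,"pics/c2.png")
crop(s,320,480,200,330,5,"pics/c3.png")
crop(s,210,310,170,280,5,"pics/c4.png")
E
```

```text
[ 0.2026 -0.0076 -0.9792] [-0.7525 -0.3731 -0.5427]
```

View pics/c1.png

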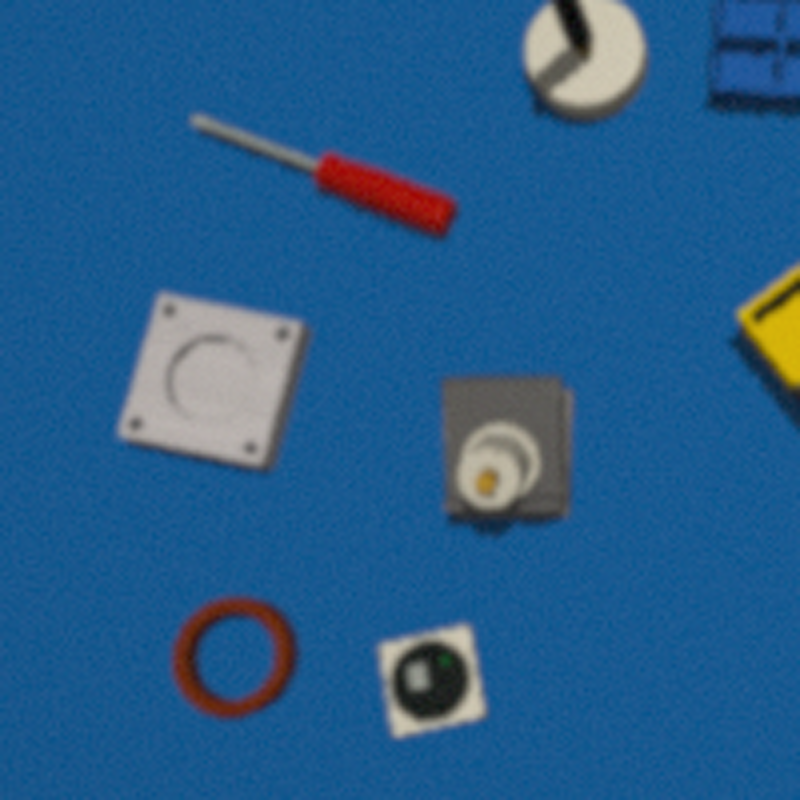

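View pics/c2.png

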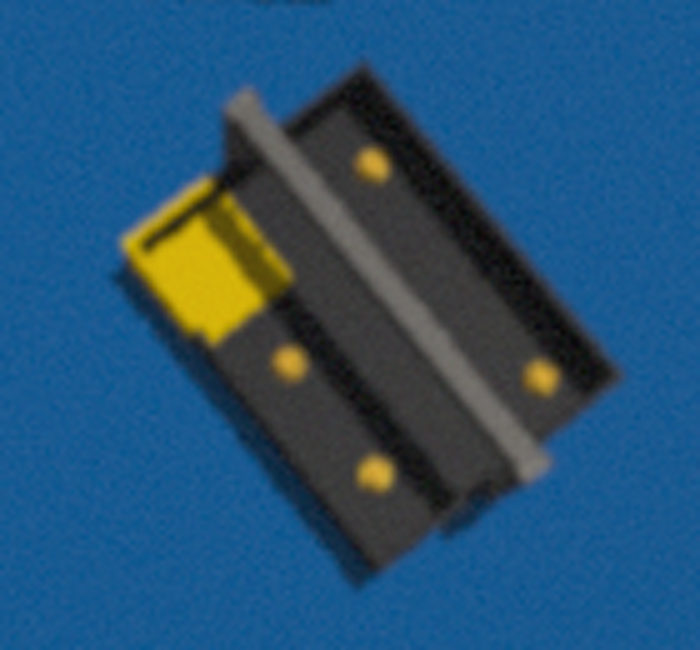

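View pics/c3.png

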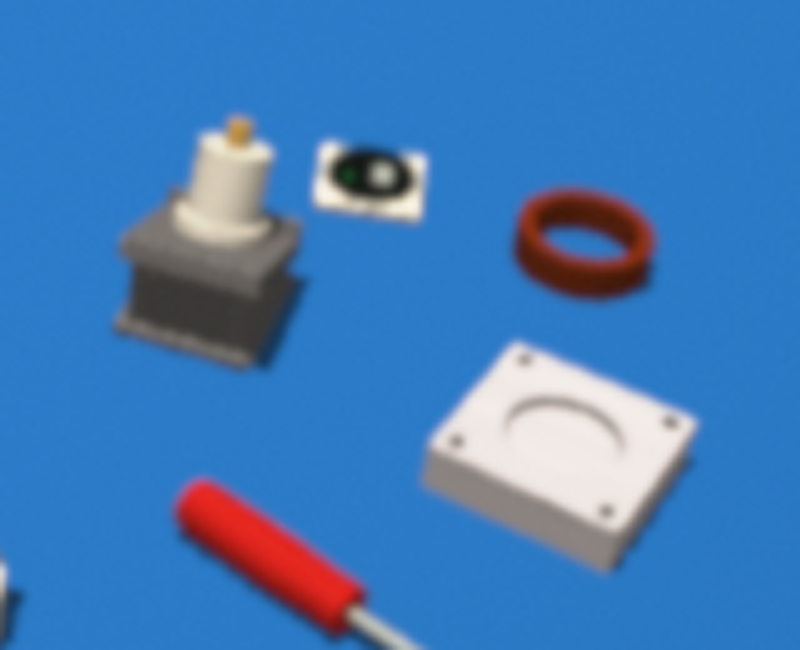

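View pics/c4.png

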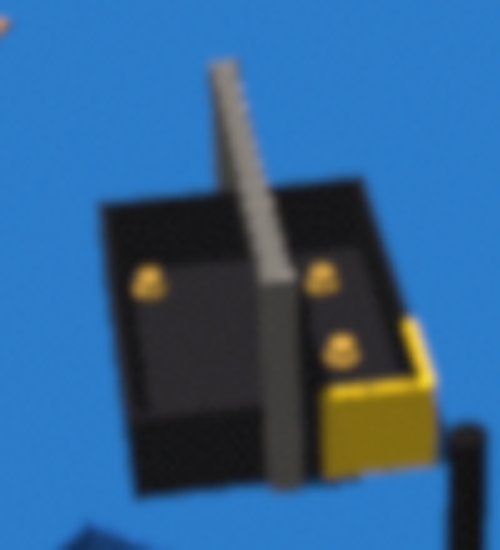

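```bash
python3 - <<'E'
from h import *
t=load("top0");s=load("scene0")
C1=lambda x,y:(80+x/4-.375,140+y/4-.375)
C3=lambda x,y:(320+x/5-.4,200+y/5-.4)
C2=lambda x,y:(240+x/5-.4,170+y/5-.4)
C4=lambda x,y:(210+x/5-.4,170+y/5-.4)
q=t.plane([C1(160,293),C1(303,323),C1(268,467),C1(120,435)],25)
print("nest top cam",q,q.mean(0),np.linalg.norm(q-np.roll(q,1,0),axis=1))
q=s.plane([C3(518,341),C3(698,424),C3(612,545),C3(430,443)],25)
print("nest scene",q,q.mean(0),np.linalg.norm(q-np.roll(q,1,0),axis=1))
print("holes top",t.plane([C1(168,311),C1(283,333),C1(251,448),C1(135,424)],25).mean(0))
print("holes scene",s.plane([C3(525,359),C3(671,422),C3(607,511),C3(456,440)],25).mean(0))
print("conn", tri(t,C1(485,478),s,C3(239,124)))
# body top centre: top view ellipse centre ~ (489,476)
print("bodytop",tri(t,C1(489,475),s,C3(235,146)))
print("rest plate corners", )
for n,a,b in [("pl-hi-y",C1(443,377),C3(168,192)),("hi+",C1(443,377),C3(300,225)),]:
    print(n,tri(t,a,s,b))
# bar ends top
for n,a,b in [("bar+x",C2(243,103),C4(281,273)),("bar-x",C2(533,466),C4(225,66))]:
    print(n,tri(t,a,s,b))
print("tote bottom? yellow top corner", tri(t,C2(122,240),s,C4(434,383)))
print("c2", tri(t,C2(365,68),s,C4(138,405)))
print("c3", tri(t,C2(618,376),s,C4(103,203)))
print("c4", tri(t,C2(365,575),s,C4(362,181)))
for uv in [(290,363),(376,473),(373,164),(541,377)]: print("nut",t.plane([C2(*uv)],11))
E
```

```text
nest top cam [[631.619  352.5145  25.    ]
 [607.5393 264.4309  25.    ]
 [519.5874 285.0911  25.    ]
 [544.4576 374.6759  25.    ]] [575.8008 319.1781  25.    ] [89.9346 91.3157 90.3458 92.9729]
nest scene [[520.6136 288.6499  25.    ]
 [547.4771 375.2056  25.    ]
 [641.1632 349.5807  25.    ]
 [608.0841 264.565   25.    ]] [579.3345 319.5003  25.    ] [90.7258 90.6286 97.1273 91.2244]
holes top [576.0856 321.3373  25.    ]
holes scene [576.5162 319.2464  25.    ]
conn (array([497.9397, 139.8268,  94.5098]), np.float64(1.620752867398784))
bodytop (array([500.7183, 139.678 ,  83.2842]), np.float64(1.5910139286042615))
rest plate corners
pl-hi-y (array([562.3384, 143.3568,  99.4921]), np.float64(39.94460076244785))
hi+ (array([556.4561, 175.3145,  83.5942]), np.float64(18.961043413763306))
bar+x (array([638.6324, -65.1323, 126.4701]), np.float64(1.4161901136450823))
bar-x (array([ 468.3661, -183.1605,  123.6848]), np.float64(0.5731474317743137))
tote bottom? yellow top corner (array([594.1513,  -5.7422,  50.6703]), np.float64(1.3626891058659893))
c2 (array([ 671.8875, -127.6662,   53.8727]), np.float64(1.5346465240904672))
c3 (array([ 514.685 , -238.7755,   48.866 ]), np.float64(0.8122262868182605))
c4 (array([ 429.7584, -115.737 ,   45.1773]), np.float64(9.345466482056555))
nut [[534.7206 -84.0067  11.    ]]
nut [[ 478.0109 -122.69     11.    ]]
nut [[ 633.612  -132.4995   11.    ]]
nut [[ 520.6562 -207.7365   11.    ]]
```

```bash
python3 -m inch '{"travel":[[0,3,0],[0,6.5,0],[0,10,0],[0,14,0],[0,18,0],[0,22,0],[0,26,0],[0,29,0],[0,31,0],[0,32,0]],"twist":[0,0,0,0,0,0,0,0,0,0],"fingers":[8.5,8.5,8.5,8.5,8.5,8.5,8.5,8.5,8.5,8.5]}'; python3 -c "
from h import *
s=ctrl.read_state();print(s['clock'],s['qpos'],s['eef_pos'],s['tool_rot'])"
```

```text
clock: 0.93
eef_pos: [370.7, 827.0, 244.5]
tool_rot: [3.141, -0.011, 2.699]
force: [0.4, -0.8, -1.4]
width: 85.2
0.9333 [-1.2243  1.2405  0.5146  0.2437 -0.4987  1.6864  0.0228] [370.7162 827.0007 244.5362] [ 3.1406 -0.0108  2.6993]
```

```bash
python3 -m inch '{"travel":[[0,4,0],[0,8,0],[0,12,0],[0,16,0],[0,20,0],[0,24,0],[0,28,0],[0,30,0],[0,30,0],[0,30,0]],"twist":[0,0,0,0,0,0,0,0,0,0],"fingers":[8.5,8.5,8.5,8.5,8.5,8.5,8.5,8.5,8.5,8.5]}'; python3 -c "
from h import *
s=ctrl.read_state();print(s['clock'],s['qpos'],s['eef_pos'],s['tool_rot'])"
```

```text
clock: 1.77
eef_pos: [384.9, 848.5, 207.0]
tool_rot: [3.099, -0.012, 2.698]
force: [0.7, 0.7, -1.0]
width: 84.8
1.7667 [-1.2305  1.3427  1.1156  0.1851 -1.0996  1.673   0.0622] [384.8572 848.518  207.0213] [ 3.099  -0.0124  2.6978]
```

```bash
python3 -m inch '{"travel":[[0,-2,0],[0,-5,0],[0,-8,0],[0,-12,0],[0,-16,0],[0,-20,0],[0,-22,0],[0,-24,0],[0,-25,0],[0,-25,0]],"twist":[0,0,0,0,0,0,0,0,0,0],"fingers":[8.5,8.5,8.5,8.5,8.5,8.5,8.5,8.5,8.5,8.5]}'; python3 -c "
from h import *
s=ctrl.read_state();print(s['clock'],s['qpos'],s['eef_pos'],s['tool_rot'])"
```

```text
clock: 2.6
eef_pos: [275.5, 621.2, 196.7]
tool_rot: [3.101, -0.013, 2.697]
force: [0.7, 0.4, -0.6]
width: 84.9
2.6 [-1.7382  1.023   1.1806  1.5448 -1.0195  1.2328  0.737 ] [275.5422 621.1651 196.6909] [ 3.1008 -0.0131  2.6967]
```

```bash
cat >> h.py <<'E'
def go(p,yaw=None):
    s=ctrl.read_state();Rm=R.from_euler("xyz",s["tool_rot"]).as_matrix()
    d=Rm.T@(np.array(p)-s["eef_pos"])/10
    tw=None
    if yaw is not None:
        y=np.arctan2(Rm[1,0],Rm[0,0]); tw=-np.degrees((yaw-y+np.pi)%(2*np.pi)-np.pi)
    print("clk",s["clock"],"pos",s["eef_pos"],"rot",s["tool_rot"],"z",Rm[:,2],"q",s["qpos"])
    print("travel cm",d,"dist",np.linalg.norm(d),"twist",tw)
E
python3 - <<'E'
from h import *
t=load("top0");s=load("scene0")
C1=lambda x,y:(80+x/4-.375,140+y/4-.375)
hi=t.plane([C1(443,377),C1(560,377)],58);lo=t.plane([C1(447,515)],33)
print(hi,lo)
b=t.plane([C1(572,388),C1(568,518)],5);print("foot right edge",b,np.degrees(np.arctan2(*(b[0]-b[1])[1::-1])))
go([507,139.7,160],np.pi)
E
```

```text
[[563.134  171.5202  58.    ]
 [559.0868 102.0614  58.    ]] [[483.4504 175.4749  33.    ]]
foot right edge [[560.4068 102.466    5.    ]
 [479.6503 107.1336   5.    ]] -3.3079065881773393
clk 2.6 pos [275.5422 621.1651 196.6909] rot [ 3.1008 -0.0131  2.6967] z [ 0.0057  0.0425 -0.9991] q [-1.7382  1.023   1.1806  1.5448 -1.0195  1.2328  0.737 ]
travel cm [-41.6585 -33.5972   1.754 ] dist 53.54694790417172 twist -25.491965461178903
```

```bash
python3 -m inch '{"travel":[[-1.6,-1.3,0],[-4.1,-3.3,0],[-7.2,-5.8,0],[-10.3,-8.3,0],[-13.4,-10.8,0],[-16.5,-13.3,0],[-19.6,-15.8,0],[-22.7,-18.3,0],[-25.8,-20.8,0],[-28.9,-23.3,0]],"twist":[-2,-5,-9,-13,-16,-19,-21,-22.5,-22.5,-22.5],"fingers":[8.5,8.5,8.5,8.5,8.5,8.5,8.5,8.5,8.5,8.5]}'; python3 -c "
from h import *
go([507,139.7,110],3.09)"
```

```text
clock: 3.43
eef_pos: [440.6, 287.8, 184.1]
tool_rot: [3.097, 0.009, 3.091]
force: [0.6, 0.3, -0.8]
width: 85.2
clk 3.4333 pos [440.6336 287.7832 184.1385] rot [3.0968 0.0085 3.0911] z [ 0.0108  0.0443 -0.999 ] q [-1.2428  0.7974  1.0639  1.9809 -0.9511  0.9343  1.8502]
travel cm [ -7.3122 -14.7746   6.822 ] dist 17.840860991715434 twist 0.062637947185154
```

```bash
python3 -m inch '{"travel":[[-1.2,-2.5,0],[-2.8,-5.5,0],[-4.4,-8.7,1],[-5.6,-11.2,2],[-6.5,-13.2,3.5],[-7.1,-14.3,5],[-7.3,-14.8,6],[-7.3,-14.8,6.8],[-7.3,-14.8,6.8],[-7.3,-14.8,6.8]],"twist":[0,0,0,0,0,0,0,0,0,0],"fingers":[8.5,8.5,8.5,8.5,8.5,8.5,8.5,8.5,8.5,8.5]}'; python3 - <<'E'
from h import *
go([507,139.7,78],3.09)
s,t=grab(1)
crop(s,320,480,180,310,5,"pics/d1s.png");crop(t,150,260,190,300,5,"pics/d1t.png")
E
```

```text
clock: 4.27
eef_pos: [505.9, 140.0, 110.1]
tool_rot: [3.098, 0.008, 3.09]
force: [-0.4, 0.2, 2.0]
width: 85.2
clk 4.2667 pos [505.8664 140.0434 110.0783] rot [3.0976 0.0077 3.0898] z [ 0.01    0.0435 -0.999 ] q [-0.8275  0.8575  0.8709  2.0233 -1.0522  0.7811  2.2333]
travel cm [-0.0902 -0.1694  3.2043] dist 3.210012050140262 twist -0.010591107916826313
```

View pics/d1s.png

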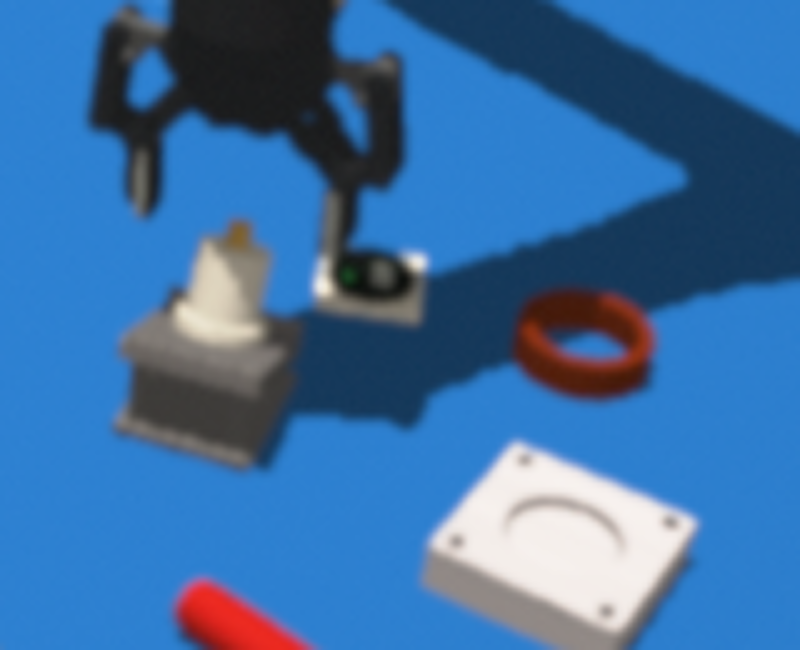

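View pics/d1t.png

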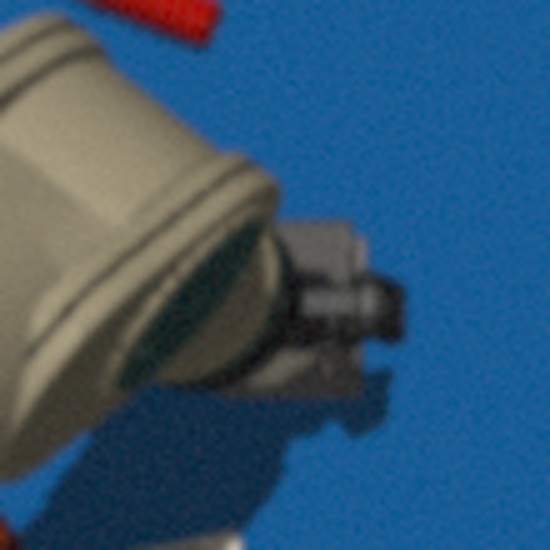

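```bash
python3 -m inch '{"travel":[[0,-0.1,0.6],[-0.1,-0.15,1.4],[-0.1,-0.15,2.2],[-0.1,-0.15,2.9],[-0.1,-0.15,3.2],[-0.1,-0.15,3.2],[-0.1,-0.15,3.2],[-0.1,-0.15,3.2],[-0.1,-0.15,3.2],[-0.1,-0.15,3.2]],"twist":[0,0,0,0,0,0,0,0,0,0],"fingers":[8.5,8.5,8.5,8.5,8.5,6,3,2,2,2]}'; python3 -c "
from h import *
go([507,139.7,78],3.09);print(ctrl.read_state()['width'])"
```

```text
clock: 5.2
eef_pos: [506.2, 139.4, 79.0]
tool_rot: [3.098, 0.008, 3.09]
force: [-0.8, 0.1, 5.6]
width: 34.8
clk 5.2 pos [506.245  139.3638  78.9909] rot [3.0983 0.008  3.0896] z [ 0.0102  0.0428 -0.999 ] q [-0.7598  0.869   0.7463  2.0345 -1.0719  0.6795  2.2447]
travel cm [-0.0729  0.0331  0.1012] dist 0.12903143169888578 twist -0.021293781926541393
34.83553431601692
```

```bash
python3 -m inch '{"travel":[[0,0,0],[0,0,-0.3],[0,0,-1],[0,0,-2],[0,0,-3.2],[0,0,-4.5],[0,0,-5.5],[0,0,-6],[0,0,-6],[0,0,-6]],"twist":[0,0,0,0,0,0,0,0,0,0],"fingers":[2,2,2,2,2,2,2,2,2,2]}'; python3 - <<'E'
from h import *
go([576,320,139],None);print(ctrl.read_state()['width'],ctrl.read_state()['force'])
s,t=grab(2)
crop(s,320,480,170,300,5,"pics/d2s.png")
E
```

```text
clock: 6.03
eef_pos: [505.5, 137.3, 138.2]
tool_rot: [3.098, 0.008, 3.09]
force: [-0.3, 0.1, -1.1]
width: 34.7
clk 6.0333 pos [505.482  137.2525 138.2026] rot [3.0982 0.0075 3.0902] z [ 0.0097  0.0429 -0.999 ] q [-0.8189  0.7891  0.8523  2.0093 -0.9411  0.7802  2.1413]
travel cm [-6.1037 18.597   0.7729] dist 19.588282453756594 twist None
34.735127289595546 [-0.311   0.1475 -1.139 ]
```

View pics/d2s.png

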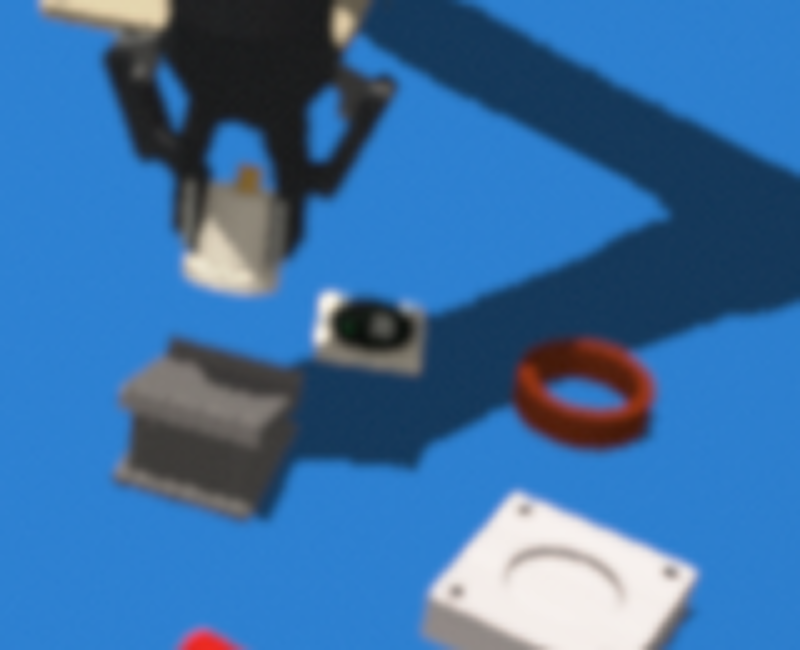

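```bash
python3 -c "
from h import *
go([500,222,55],3.09)"
```

```text
clk 6.1333 pos [505.1344 137.1693 137.6037] rot [3.0986 0.0064 3.09  ] z [ 0.0086  0.0425 -0.9991] q [-0.8185  0.79    0.8516  2.0096 -0.9412  0.7801  2.1412]
travel cm [1.0032 8.0831 8.6091] dist 11.851574511557066 twist -0.0011021469529808156
```

```bash
python3 -m inch '{"travel":[[0.3,1.5,-0.5],[0.5,3.8,-0.5],[0.7,6,0],[0.9,7.5,1],[1,8.1,3],[1,8.1,5],[1,8.1,7],[1,8.1,8.3],[1,8.1,8.6],[1,8.1,8.6]],"twist":[0,0,0,0,0,0,0,0,0,0],"fingers":[2,2,2,2,2,2,2,2,2,2]}'; python3 -m inch '{"travel":[[0,0,0.4],[0,0,0.8],[0,0,1.1],[0,0,1.4],[0,0,1.6],[0,0,1.7],[0,0,1.7],[0,0,1.7],[0,0,1.7],[0,0,1.7]],"twist":[0,0,0,0,0,0,0,0,0,0],"fingers":[2,2,2,2,2,2,2,2,2,2]}';python3 - <<'E'
from h import *
go([576,320,100],None);print(ctrl.read_state()['width'],ctrl.read_state()['force'])
s,t=grab(3)
crop(s,340,500,190,320,5,"pics/d3s.png")
E
```

```text
clock: 6.97
eef_pos: [499.6, 221.4, 54.1]
tool_rot: [3.1, 0.005, 3.089]
force: [0.7, -0.1, -0.9]
width: 34.7
clock: 7.8
eef_pos: [502.8, 223.1, 42.6]
tool_rot: [3.094, 0.012, 3.089]
force: [-4.5, -2.4, 30.8]
width: 34.7
clk 7.8 pos [502.7851 223.0875  42.6459] rot [3.0941 0.0117 3.0888] z [ 0.0141  0.0468 -0.9988] q [-0.829   0.9096  0.6151  1.9832 -1.0684  0.5903  2.0679]
travel cm [-6.8663 10.3212 -5.1717] dist 13.432031250267686 twist None
34.70500163156631 [-4.5285 -2.4191 30.8014]
```

View pics/d3s.png

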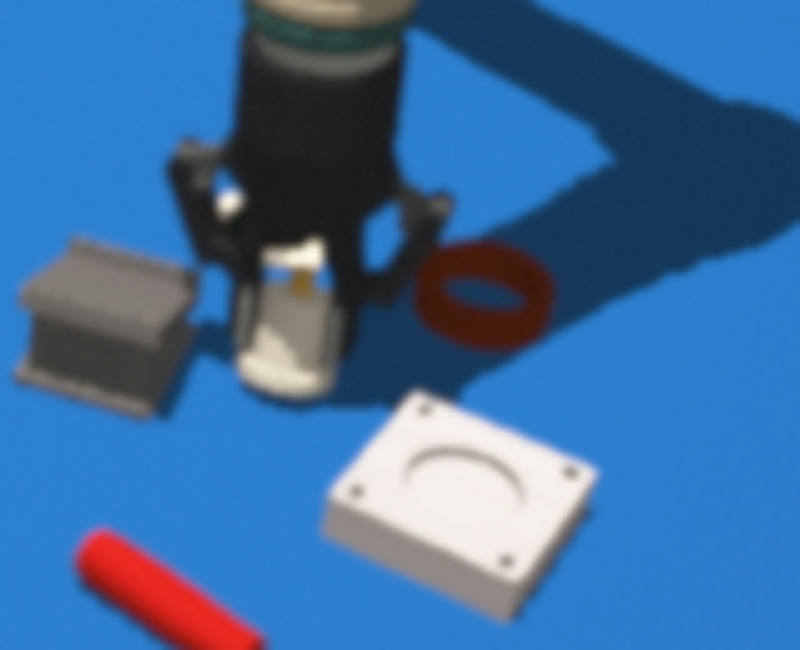

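```bash
python3 -m inch '{"travel":[[0,0,0.15],[-0.3,0,0.3],[-0.6,0,0.4],[-0.9,0,0.5],[-1.2,0,0.5],[-1.5,0,0.5],[-1.8,0,0.5],[-2,0,0.5],[-2,0,0.5],[-2,0,0.5]],"twist":[0,0,0,0,0,0,0,0,0,0],"fingers":[2,2,2,2,2,2,2,2,2,2]}';python3 - <<'E'
from h import *
go([576,320,100],None);print(ctrl.read_state()['width'],ctrl.read_state()['force'])
s,t=grab(4)
crop(s,340,500,190,320,5,"pics/d4s.png")
E
```

```text
clock: 8.73
eef_pos: [518.5, 222.4, 34.9]
tool_rot: [3.096, 0.003, 3.09]
force: [-6.7, -0.2, 15.0]
width: 34.5
clk 8.7333 pos [518.5485 222.4213  34.9488] rot [3.0962 0.0031 3.0903] z [ 0.0054  0.0452 -0.999 ] q [-0.8113  0.9372  0.6187  1.937  -1.0477  0.6175  2.0494]
travel cm [-5.2572 10.324  -6.0263] dist 13.059073095174865 twist None
34.47641608740211 [-6.7443 -0.1692 14.9835]
```

View pics/d4s.png

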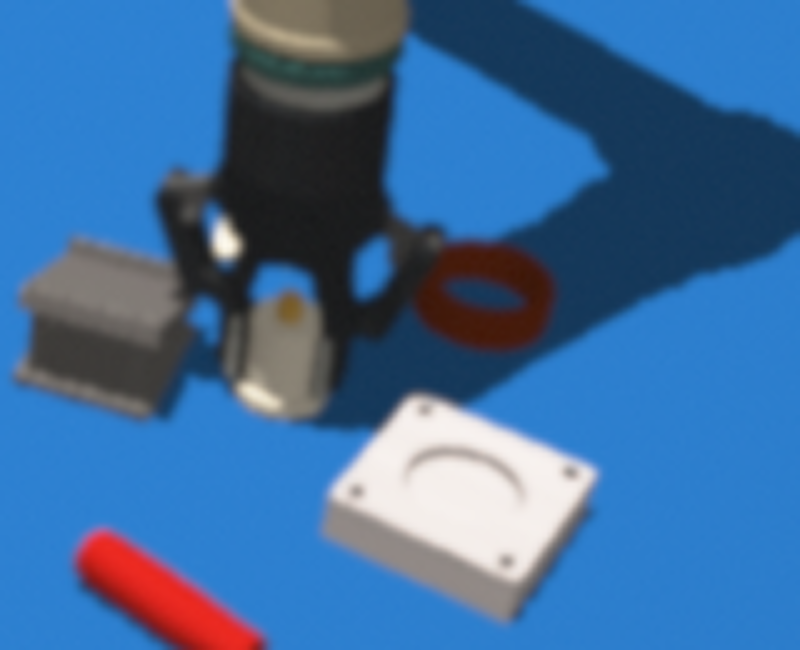

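```bash
python3 - <<'E'
from h import *
c=load("scene4")
st=ctrl.read_state();Rm=R.from_euler("xyz",st["tool_rot"]).as_matrix()
G=st["eef_pos"]+6*Rm[:,2]
f=lambda uv:((uv-np.array([340,190])+.4)*5)
for th in (-10,-5,0,5,10,15,20):
    a=np.array([-np.sin(np.radians(th)),0,np.cos(np.radians(th))])
    g=(G[2]-23*abs(np.sin(np.radians(th))))/np.cos(np.radians(th))
    foot=G-g*a
    ang=np.linspace(0,2*np.pi,60)[:,None]
    u=np.array([0,1,0]);v=np.cross(a,u)
    ring=foot+23*(np.cos(ang)*u+np.sin(ang)*v)
    pr=f(c.proj(ring))
    print(th,"g",g,"tip",f(c.proj(foot+56*a)),"bt",f(c.proj(foot+44*a)),"flange low",pr[:,1].max(),pr[:,0].min(),pr[:,0].max(),"foot",f(c.proj(foot)))
E
```

```text
-10 g 25.34642315898268 tip [[288.899 303.772]] bt [[286.4724 321.0748]] flange low 418.2230696362701 230.2329350411993 325.61070689608823 foot [[277.8175 382.2107]]
-5 g 27.05362726067785 tip [[289.7889 302.733 ]] bt [[286.852  321.4529]] flange low 421.3047044617566 228.8411101240349 324.0516486064679 foot [[276.3457 387.8072]]
0 g 28.955262124433723 tip [[290.422  302.7636]] bt [[287.0015 322.7445]] flange low 424.60010976006413 227.3126153208649 322.3370975253828 foot [[274.7245 393.8114]]
5 g 27.05362726067785 tip [[292.0771 296.7943]] bt [[288.1928 317.9557]] flange low 421.32375052911823 226.80059615358982 321.8083968542869 foot [[274.2001 393.4964]]
10 g 25.34642315898268 tip [[293.7265 291.2504]] bt [[289.4126 313.4105]] flange low 417.63489955076795 226.45783500041188 321.391194176809 foot [[273.8127 392.8223]]
15 g 23.81386174904067 tip [[295.334  286.2361]] bt [[290.6285 309.2054]] flange low 413.56050878329665 226.20558099882555 321.06905706962993 foot [[273.5441 391.8512]]
20 g 22.442230960913374 tip [[296.866  281.8445]] bt [[291.8099 305.4285]] flange low 409.3226888206153 226.06164627566284 320.9049991838343 foot [[273.3768 390.6437]]
```

```bash
python3 - <<'E'
from h import *
c=load("scene4"); crop(c,378,418,236,280,14,"pics/d4z.png")
E
```

```text
(no output)
```

View pics/d4z.png

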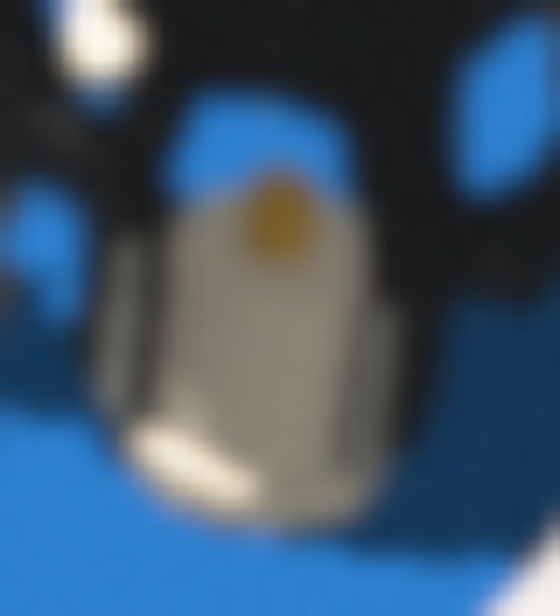

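```bash
python3 -c "
from h import *
go([576.3,319,75],3.09)"
```

```text
clk 8.8333 pos [518.581  222.4069  34.9491] rot [3.0962 0.0032 3.0903] z [ 0.0055  0.0451 -0.999 ] q [-0.8113  0.9372  0.6187  1.937  -1.0477  0.6174  2.0494]
travel cm [-5.2815 10.1134 -3.533 ] dist 11.943947598523144 twist 0.015117493406881196
```

```bash
python3 -m inch '{"travel":[[0,0,-1],[0,0,-2.5],[0,0,-3.8],[-1,2,-4],[-2.2,4.2,-4],[-3.5,6.8,-4],[-4.5,8.8,-4],[-5.1,9.9,-4],[-5.3,10.1,-4],[-5.3,10.1,-4]],"twist":[0,0,0,0,0,0,0,0,0,0],"fingers":[2,2,2,2,2,2,2,2,2,2]}';python3 - <<'E'
from h import *
go([576.3,319,65],None);print(ctrl.read_state()['width'],ctrl.read_state()['force'])
s,t=grab(5)
crop(s,380,480,210,310,8,"pics/d5s.png");crop(t,80,190,180,290,6,"pics/d5t.png")
E
```

```text
clock: 9.67
eef_pos: [578.9, 318.6, 78.8]
tool_rot: [3.099, 0.009, 3.091]
force: [-0.3, 0.4, -1.7]
width: 34.6
clk 9.6667 pos [578.8525 318.6351  78.7941] rot [3.0988 0.0085 3.0912] z [ 0.0107  0.0423 -0.999 ] q [-0.9355  0.9855  0.747   1.6561 -0.9071  0.8525  1.7369]
travel cm [ 0.2685 -0.0354  1.3769] dist 1.4032999344760155 twist None
34.636259602931865 [-0.2881  0.3614 -1.6599]
```

View pics/d5s.png

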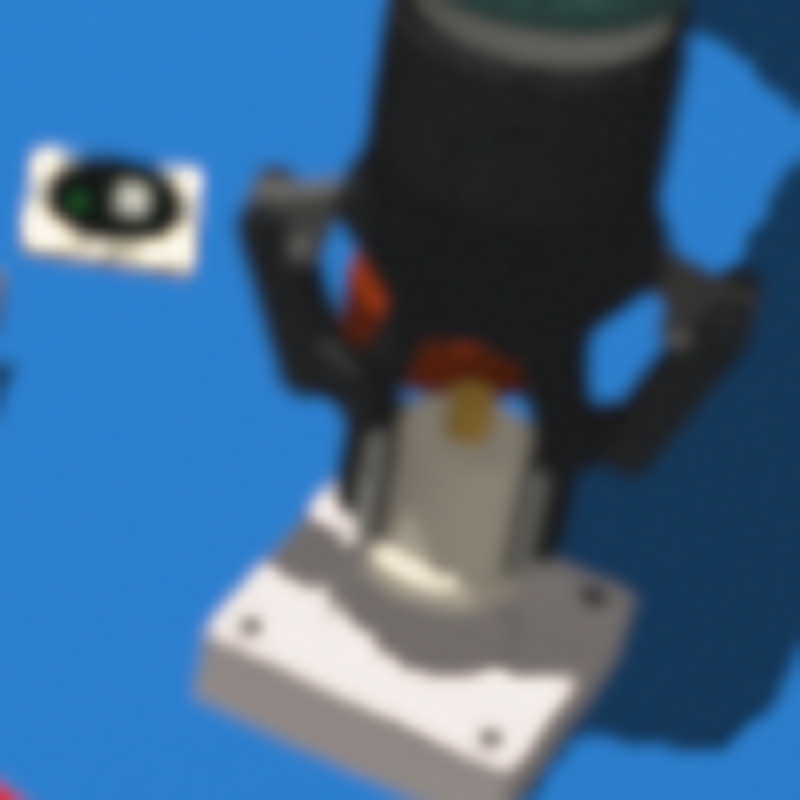

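View pics/d5t.png

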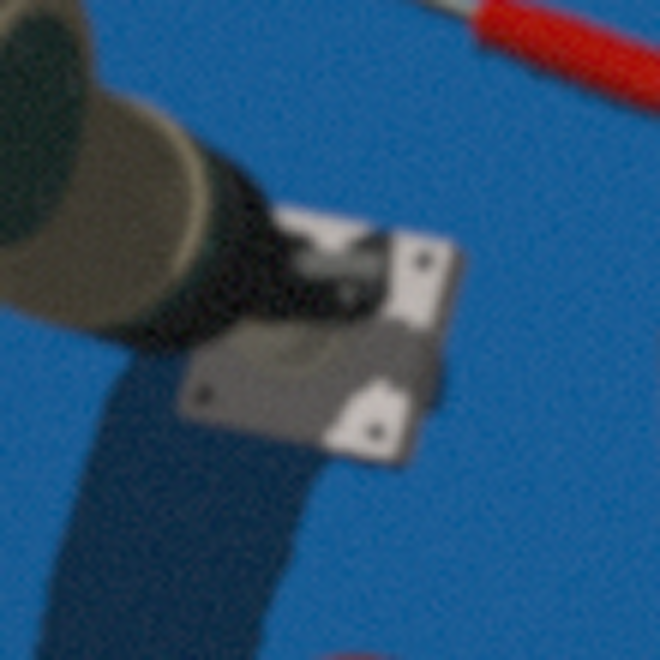

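```bash
python3 - <<'E'
from h import *
c=load("scene5")
st=ctrl.read_state();Rm=R.from_euler("xyz",st["tool_rot"]).as_matrix()
G=st["eef_pos"]+6*Rm[:,2]
f=lambda uv:((uv-np.array([380,210])+.4375)*8)
im=cv2.imread("pics/d5s.png")
ang=np.linspace(0,2*np.pi,60)[:,None]
def ringp(o,a,r):
    u=np.cross(a,[1,0,0]);u/=np.linalg.norm(u);v=np.cross(a,u);return o+r*(np.cos(ang)*u+np.sin(ang)*v)
a=-Rm[:,2]
for foot,a,col in ((G-28.5*a,a,(0,255,0)),):
    for h,r in ((0,23),(8,23),(44,18),(56,6)):
        cv2.polylines(im,[np.round(f(c.proj(ringp(foot+h*a,a,r)))).astype(int)],True,col,1)
cv2.polylines(im,[np.round(f(c.proj(ringp(np.array([576.3,319.8,25]),np.array([0,0,1.]),26.5)))).astype(int)],True,(0,0,255),1)
cv2.imwrite("pics/d5o.png",im)
E
```

```text
(no output)
```

View pics/d5o.png

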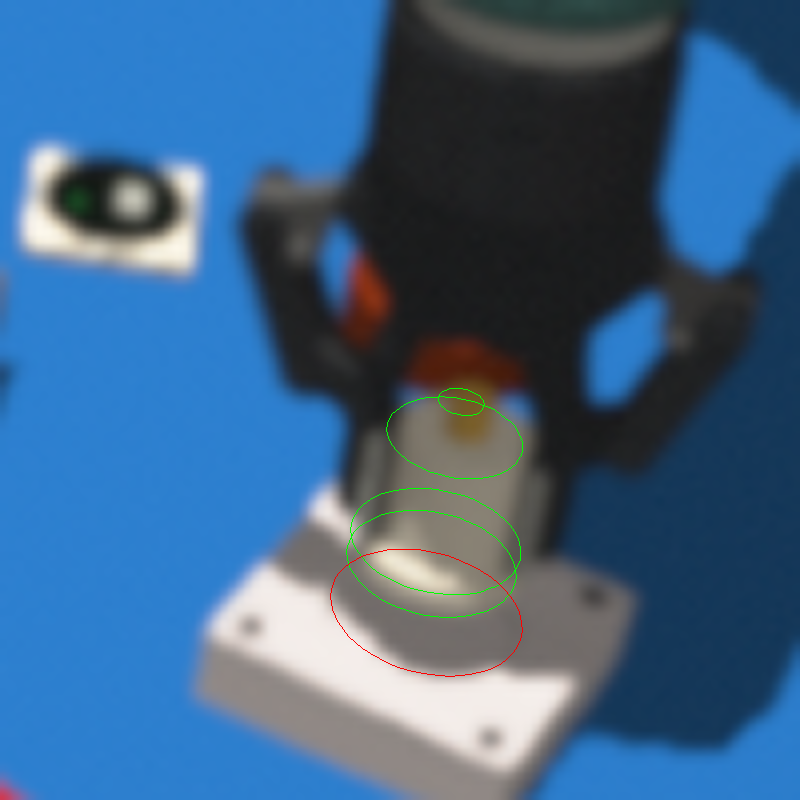

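```bash
python3 - <<'E'
from h import *
c=load("scene5")
st=ctrl.read_state();Rm=R.from_euler("xyz",st["tool_rot"]).as_matrix()
G=st["eef_pos"]+6*Rm[:,2];a=-Rm[:,2]
foot=G-28.5*a
print(foot,foot+56*a,c.R[:,0],c.R[:,1])
u=lambda x,y:(380+x/8-.4375,210+y/8-.4375)
print("tip",c.plane([u(474,390)],(foot+56*a)[2]))
# flange bottom: shift of ellipse
ce=c.proj(foot)[0]; print("foot shifted", c.plane([ce+np.array([11,-12])/8],foot[2]), c.plane([ce+np.array([10,-10])/8],foot[2]))
# pocket: re-measure from rim in scene0
E
python3 - <<'E'
from h import *
c=load("scene0");crop(c,400,465,265,320,12,"pics/p0.png")
im=cv2.imread("pics/p0.png");ang=np.linspace(0,2*np.pi,60)
for o,col in (((576.3,319.8),(0,0,255)),):
    P=np.c_[o[0]+26.5*np.cos(ang),o[1]+26.5*np.sin(ang),25+0*ang]
    cv2.polylines(im,[np.round((c.proj(P)-[400,265]+.458)*12).astype(int)],True,col,1)
cv2.imwrite("pics/p0.png",im)
c=load("top0");crop(c,105,165,205,260,12,"pics/p1.png")
im=cv2.imread("pics/p1.png")
cv2.polylines(im,[np.round((c.proj(P)-[105,205]+.458)*12).astype(int)],True,col,1)
cv2.imwrite("pics/p1.png",im)
E
```

```text
[578.5144 318.0568  44.1835] [577.9902 315.7421 100.1331] [-0.4317  0.9018 -0.0213] [ 0.4974  0.2182 -0.8396]
tip [[571.5502 318.3679 100.1331]]
foot shifted [[572.1556 320.1344  44.1835]] [[573.127  320.004   44.1835]]
```

View pics/p0.png

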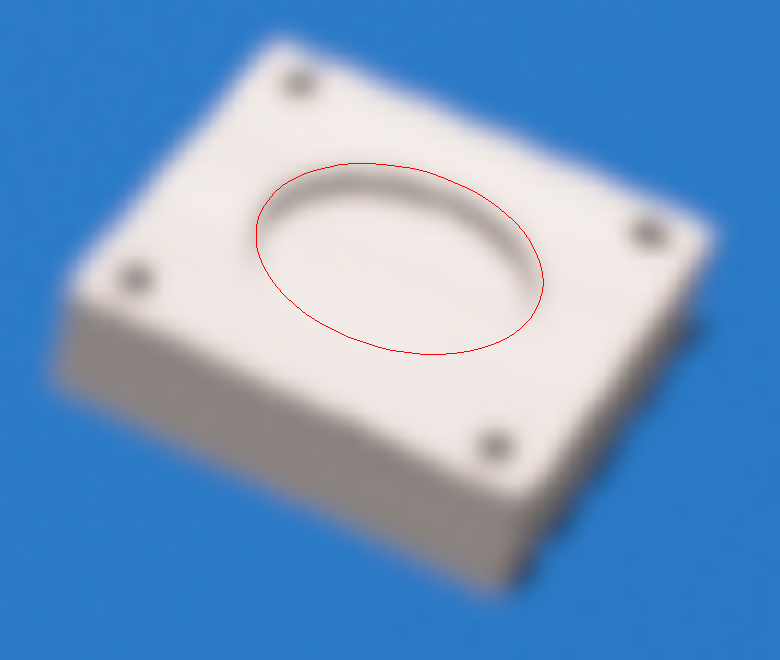

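View pics/p1.png

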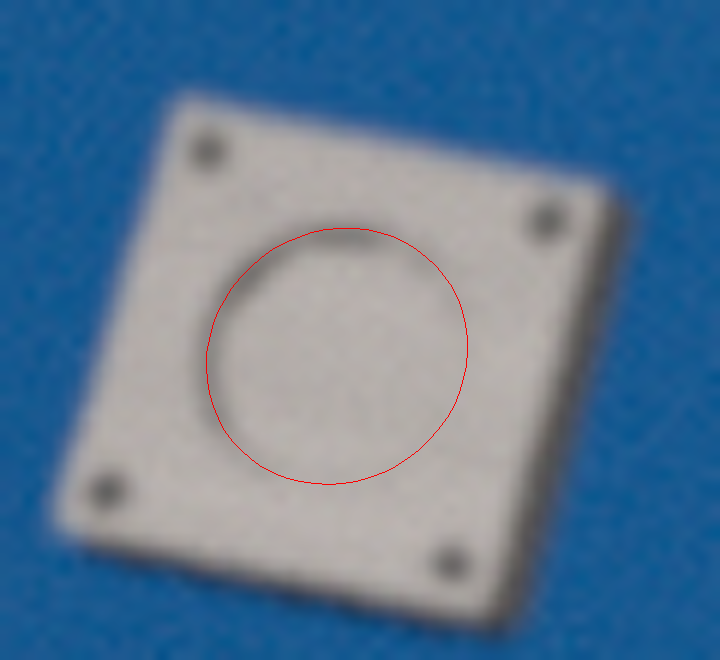

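```bash
python3 -m inch '{"travel":[[-0.1,0,0.3],[-0.2,0.02,0.7],[-0.35,0.04,1.1],[-0.35,0.06,1.4],[-0.35,0.06,1.5],[-0.35,0.06,1.5],[-0.35,0.06,1.5],[-0.35,0.06,1.5],[-0.35,0.06,1.5],[-0.35,0.06,1.5]],"twist":[0,0,0,0,0,0,0,0,0,0],"fingers":[2,2,2,2,2,2,2,2,2,2]}';cat > ov.py <<'E'
from h import *
import sys
def ov(tag,x0,y0,w,k,off,g=28.5,name="o"):
    c=load("scene"+tag)
    st=ctrl.read_state();Rm=R.from_euler("xyz",st["tool_rot"]).as_matrix()
    G=st["eef_pos"]+6*Rm[:,2]+np.array([off[0],off[1],0])
    f=lambda uv:((uv-np.array([x0,y0])+.5-.5/k)*k)
    im=cv2.resize(c.im[y0:y0+w,x0:x0+w,::-1],None,fx=k,fy=k,interpolation=cv2.INTER_CUBIC)
    ang=np.linspace(0,2*np.pi,60)[:,None]
    a=-Rm[:,2];u=np.cross(a,[1,0,0]);u/=np.linalg.norm(u);v=np.cross(a,u)
    foot=G-g*a;print("foot",foot)
    for h,r in ((0,23),(8,23),(44,18),(56,6)):
        cv2.polylines(im,[np.round(f(c.proj(foot+h*a+r*(np.cos(ang)*u+np.sin(ang)*v)))).astype(int)],True,(0,255,0),1)
    P=np.array([576.4,319.9,25])+26.5*np.c_[np.cos(ang),np.sin(ang),0*ang]
    cv2.polylines(im,[np.round(f(c.proj(P))).astype(int)],True,(0,0,255),1)
    cv2.imwrite("pics/%s.png"%name,im)
E
python3 - <<'E'
from ov import *
go([582.3,319,63],None)
s,t=grab(6)
ov("6",400,240,70,10,(-6,2),name="o6")
E
```

```text
clock: 10.6
eef_pos: [582.2, 319.3, 63.7]
tool_rot: [3.098, 0.008, 3.09]
force: [-0.4, -0.2, -0.6]
width: 34.3
clk 10.6 pos [582.2107 319.3377  63.6644] rot [3.0985 0.0076 3.0898] z [ 0.0098  0.0427 -0.999 ] q [-0.9246  1.0076  0.7322  1.6494 -0.9228  0.8373  1.7457]
travel cm [-0.0102 -0.0361  0.065 ] dist 0.07506822862771449 twist None
foot [576.4842 322.8426  29.1354]
```

View pics/o6.png

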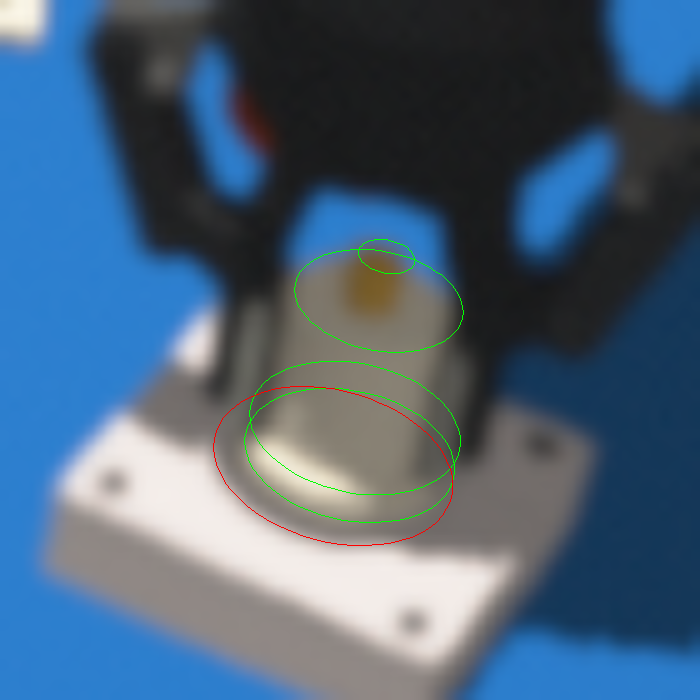

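```bash
python3 - <<'E'
from ov import *
ov("6",400,240,70,10,(-5.5,-0.5),g=29,name="o6b")
E
```

```text
foot [576.9891 320.3639  28.6359]
```

View pics/o6b.png

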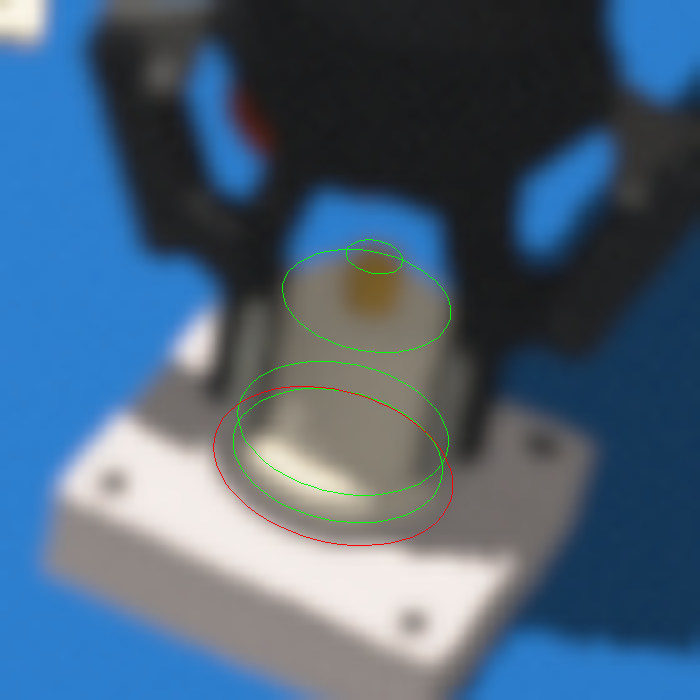

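```bash
python3 -m inch '{"travel":[[0,0,0.2],[0,0,0.4],[0,0,0.6],[0,0,0.8],[0,0,1],[0,0,1.15],[0,0,1.25],[0,0,1.25],[0,0,1.25],[0,0,1.25]],"twist":[0,0,0,0,0,0,0,0,0,0],"fingers":[2,2,2,2,2,2,2,2,2,2]}';python3 - <<'E'
from ov import *
go([582.3,319,63],None)
s,t=grab(7)
ov("7",400,240,70,10,(-5.5,-0.5),g=29,name="o7")
E
```

```text
clock: 11.53
eef_pos: [582.3, 319.7, 52.2]
tool_rot: [3.098, 0.007, 3.09]
force: [-2.9, -1.1, 7.2]
width: 34.2
clk 11.5333 pos [582.2929 319.6621  52.1776] rot [3.098  0.0071 3.0897] z [ 0.0094  0.0432 -0.999 ] q [-0.9189  1.022   0.7201  1.6509 -0.9365  0.8218  1.7558]
travel cm [-0.0119 -0.0188 -1.084 ] dist 1.0842641252437155 twist None
foot [577.1085 320.6904  17.2129]
```

View pics/o7.png

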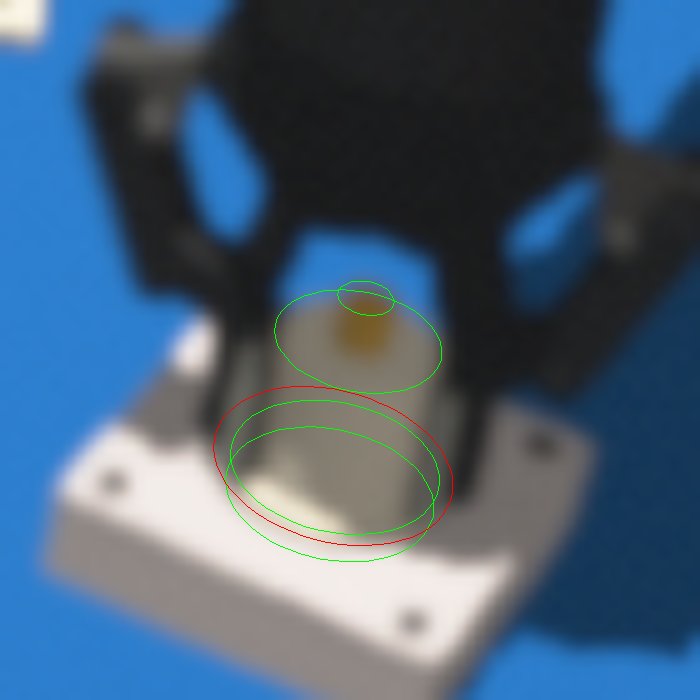

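```bash
python3 -m inch '{"travel":[[0,0,0],[0,0,0],[0,0,0],[0,0,0],[0,0,0],[0,0,0],[0,0,-1],[0,0,-3],[0,0,-6],[0,0,-10]],"twist":[0,0,0,0,0,0,0,0,0,0],"fingers":[4,5,6,7,8.5,8.5,8.5,8.5,8.5,8.5]}';python3 - <<'E'
from ov import *
go([553.5,-124,190],None)
s,t=grab(8)
crop(s,380,480,220,320,8,"pics/d8s.png");crop(t,80,190,180,290,6,"pics/d8t.png")
E
```

```text
clock: 12.47
eef_pos: [579.6, 315.1, 150.2]
tool_rot: [3.101, 0.003, 3.09]
force: [0.5, 1.2, 0.4]
width: 84.5
clk 12.4667 pos [579.6412 315.0709 150.1819] rot [3.1009 0.0032 3.0895] z [ 0.0053  0.0404 -0.9992] q [-0.9623  0.9041  0.8193  1.6201 -0.8204  0.9691  1.6721]
travel cm [  0.3117 -43.7853  -5.7682] dist 44.16470391701142 twist None
```

View pics/d8s.png

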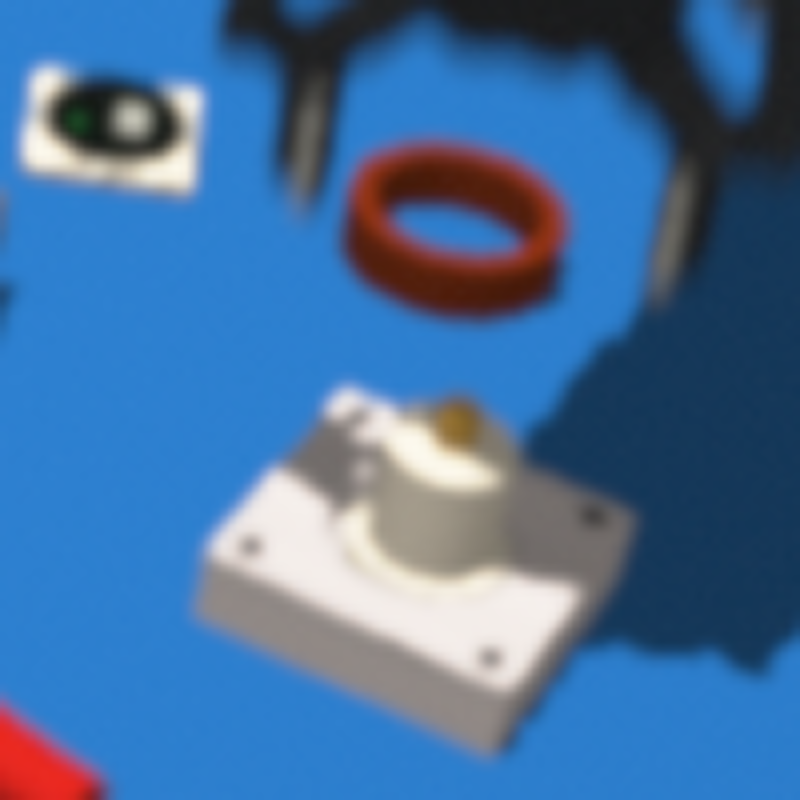

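View pics/d8t.png

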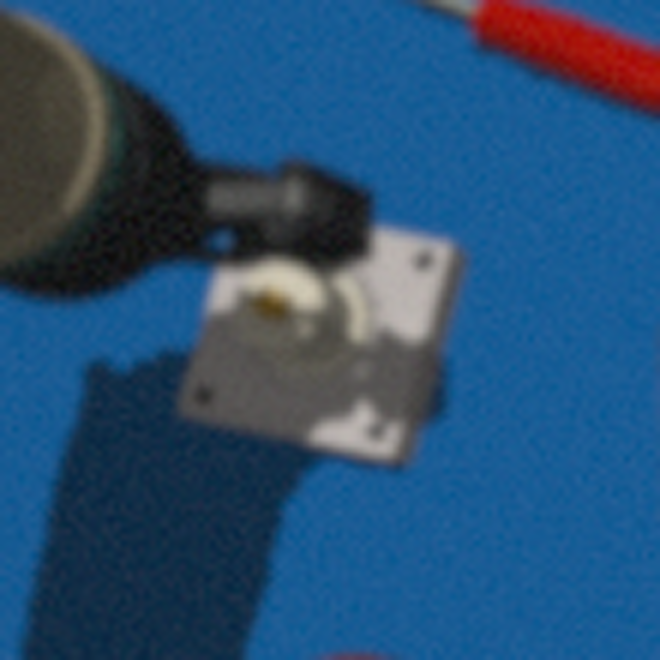

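```bash
cat > seat.py <<'E'
from h import *
def seat(cam,x0,y0,w,k,name,foot=(576.4,319.9,17),a=(0,0,1.)):
    c=load(cam);im=cv2.resize(c.im[y0:y0+w,x0:x0+w,::-1],None,fx=k,fy=k,interpolation=cv2.INTER_CUBIC)
    f=lambda uv:((uv-np.array([x0,y0])+.5-.5/k)*k)
    ang=np.linspace(0,2*np.pi,60)[:,None];a=np.array(a);a=a/np.linalg.norm(a);u=np.cross(a,[1,0,0]);u/=np.linalg.norm(u);v=np.cross(a,u)
    for h,r in ((8,23),(44,18),(56,6)):
        cv2.polylines(im,[np.round(f(c.proj(np.array(foot)+h*a+r*(np.cos(ang)*u+np.sin(ang)*v)))).astype(int)],True,(0,255,0),1)
    cv2.imwrite("pics/%s.png"%name,im)
E
python3 - <<'E'
from seat import *
seat("scene8",405,255,60,10,"s8");seat("top8",100,200,60,10,"t8")
E
```

```text
(no output)
```

View pics/s8.png

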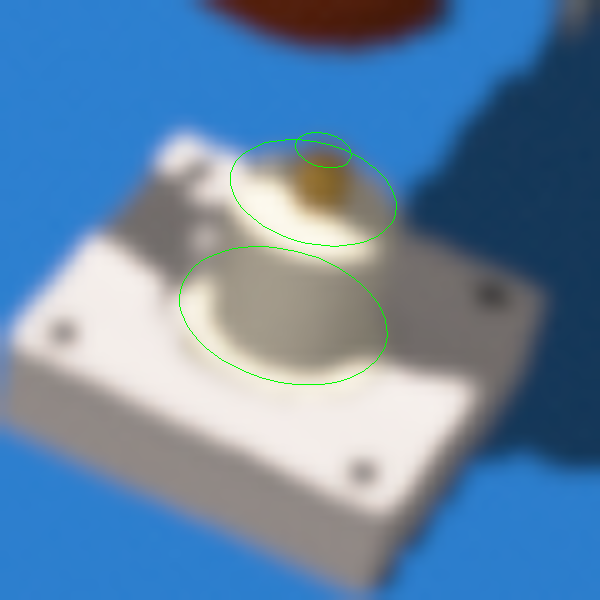

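View pics/t8.png

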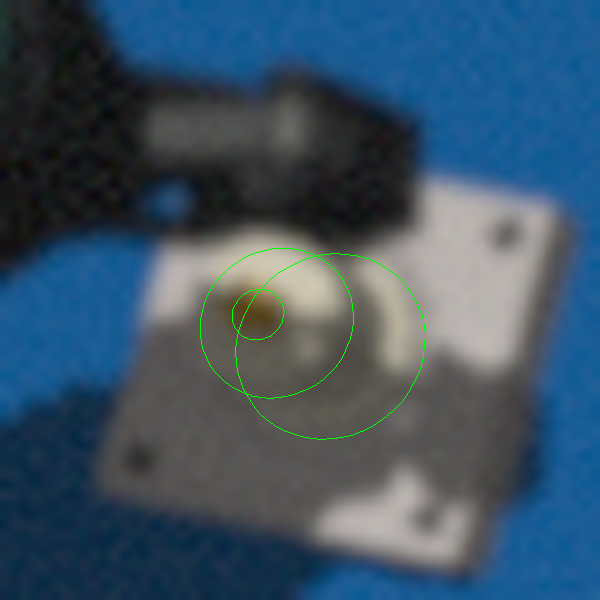

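```bash
python3 -c "
from h import *
go([537,-135.3,175],-2.539)"
```

```text
clk 12.5667 pos [585.5646 315.3153 158.1714] rot [3.0946 0.0182 3.0888] z [ 0.0206  0.0459 -0.9987] q [-0.9627  0.8956  0.8266  1.6145 -0.8207  0.9677  1.6727]
travel cm [  2.4409 -45.124   -3.85  ] dist 45.35370372284807 twist -37.550816773124986
```

```bash
python3 -m inch '{"travel":[[0,-1.5,-1],[0,-4.5,-2],[0,-8.5,-2.5],[0,-12.5,-3],[0.5,-16.6,-3.4],[1,-20.7,-3.6],[1.5,-24.8,-3.8],[2,-28.9,-3.8],[2.4,-33,-3.8],[2.4,-37,-3.8]],"twist":[0,-2,-6,-11,-16,-21,-26,-31,-35,-37.5],"fingers":[8.5,8.5,8.5,8.5,8.5,8.5,8.5,8.5,8.5,8.5]}';python3 - <<'E'
from seat import *
go([537,-135.3,160],-2.539)
grab(9)
seat("scene9",405,255,60,10,"s9");seat("top9",100,200,60,10,"t9")
E
```

```text
clock: 13.4
eef_pos: [535.2, -56.6, 172.7]
tool_rot: [3.11, 0.031, -2.537]
force: [0.6, 0.0, -0.0]
width: 84.8
clk 13.4 pos [535.2232 -56.6281 172.7389] rot [ 3.1104  0.0305 -2.5369] z [ 0.0073  0.043  -0.999 ] q [-0.3164  0.6647  0.6197  1.9271 -0.6241  0.7507  2.8565]
travel cm [ 4.3633 -6.6056  0.9354] dist 7.971642906234448 twist 0.12078702634840209
```

View pics/s9.png

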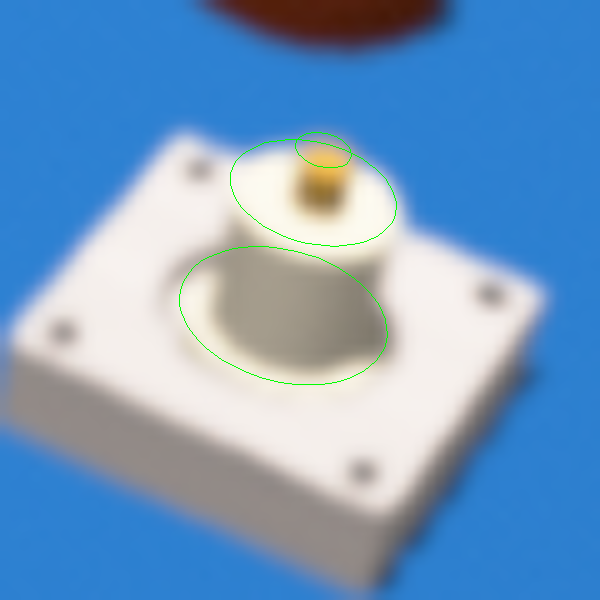

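View pics/t9.png

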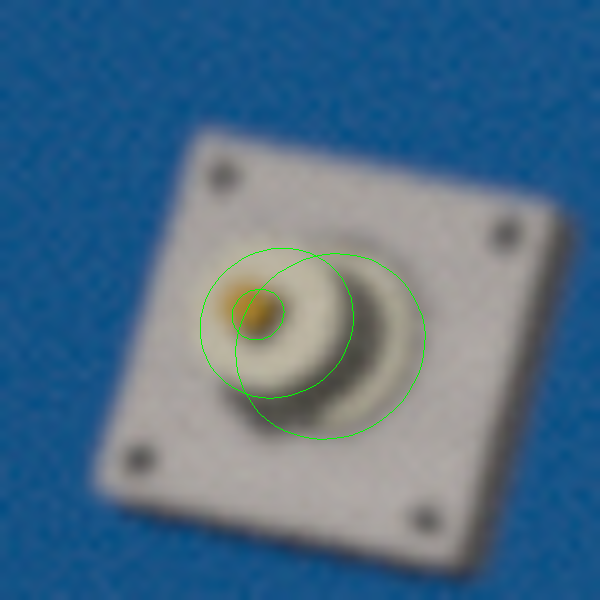

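```bash
python3 - <<'E'
from h import *
t=load("top9");s=load("scene9")
T=lambda x,y:(100+x/10-.45,200+y/10-.45)
S=lambda x,y:(405+x/10-.45,255+y/10-.45)
# circle fit body top by color mask
print("tip",tri(t,T(243,304),s,S(325,153)))
print("bodytop",tri(t,T(268,315),s,S(316,205)))
crop(t,100,160,200,260,12,"pics/t9c.png");crop(s,405,465,255,315,12,"pics/s9c.png")
E
```

```text
tip (array([578.8982, 321.542 ,  74.6883]), np.float64(2.271390632656332))
bodytop (array([578.6286, 321.8094,  59.6192]), np.float64(1.1770270270668177))
```

View pics/t9c.png

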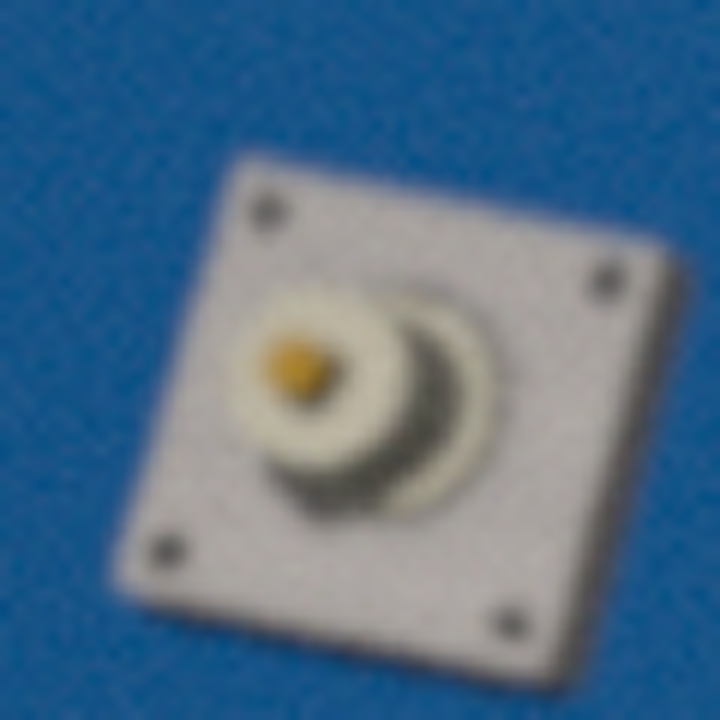

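View pics/s9c.png

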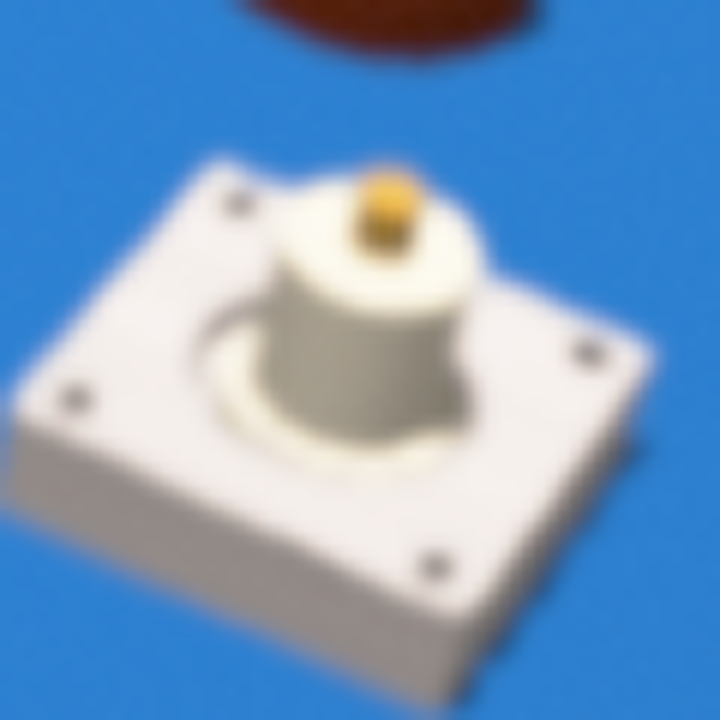

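```bash
python3 -m inch '{"travel":[[0.5,-0.7,-0.3],[1,-1.4,-0.6],[1.5,-2.2,-0.6],[2,-3,-0.6],[2.5,-3.8,-0.6],[3,-4.6,-0.6],[3.5,-5.3,-0.6],[4,-6,-0.6],[4.3,-6.6,-0.6],[4.3,-6.6,-0.6]],"twist":[7,14,21,28,35,42,49,56,63,70],"fingers":[8.5,8.5,8.5,8.5,8.5,8.5,8.5,8.5,8.5,8.5]}';python3 -m inch '{"travel":[[0,0,0],[0,0,0],[0,0,0],[0,0,0],[0,0,0],[0,0,0],[0,0,0],[0,0,0],[0,0,0],[0,0,0]],"twist":[7,14,21,28,35,42,49,56,63,70],"fingers":[8.5,8.5,8.5,8.5,8.5,8.5,8.5,8.5,8.5,8.5]}';python3 - <<'E'
from h import *
go([537,-135.3,121],0.602)
E
```

```text
clock: 14.33
eef_pos: [538.6, -135.1, 175.5]
tool_rot: [3.103, -0.017, 2.514]
force: [1.1, -0.3, 0.0]
width: 85.3
clock: 15.17
eef_pos: [538.7, -133.1, 175.2]
tool_rot: [-3.138, -0.044, 1.293]
force: [-0.7, -0.5, 0.3]
width: 85.4
clk 15.1667 pos [ 538.7375 -133.0944  175.2231] rot [-3.1377 -0.0436  1.2934] z [ 0.0082  0.043  -0.999 ] q [-0.4267  0.943   1.1943  1.882  -1.0405  1.1263  0.9261]
travel cm [-0.4959 -0.0858  5.4062] dist 5.429578307504643 twist 39.615321627895746
```

```bash
python3 -m inch '{"travel":[[0,0,0],[-0.2,0,0],[-0.5,0,0.3],[-0.5,-0.1,0.8],[-0.5,-0.1,1.6],[-0.5,-0.1,2.6],[-0.5,-0.1,3.6],[-0.5,-0.1,4.5],[-0.5,-0.1,5.2],[-0.5,-0.1,5.4]],"twist":[7,14,21,28,34,38,39.6,39.6,39.6,39.6],"fingers":[8.5,8.5,8.5,8.5,8.5,8.5,8.5,8.5,8.5,8.5]}';python3 - <<'E'
from h import *
go([537,-135.3,121],0.602)
s,t=grab(10)
crop(s,200,320,160,270,6,"pics/d10s.png");crop(t,230,390,160,300,5,"pics/d10t.png")
E
```

```text
clock: 16.0
eef_pos: [536.6, -134.9, 120.3]
tool_rot: [-3.11, -0.031, 0.608]
force: [-0.7, 0.6, 0.3]
width: 84.8
clk 16.0 pos [ 536.6303 -134.9324  120.3449] rot [-3.1096 -0.0311  0.6081] z [ 0.0073  0.044  -0.999 ] q [-0.3641  0.9602  1.0427  1.9207 -1.0859  0.9857  0.2711]
travel cm [ 0.0114  0.0492 -0.0668] dist 0.08372318240439655 twist 0.3500968547027769
```

View pics/d10s.png

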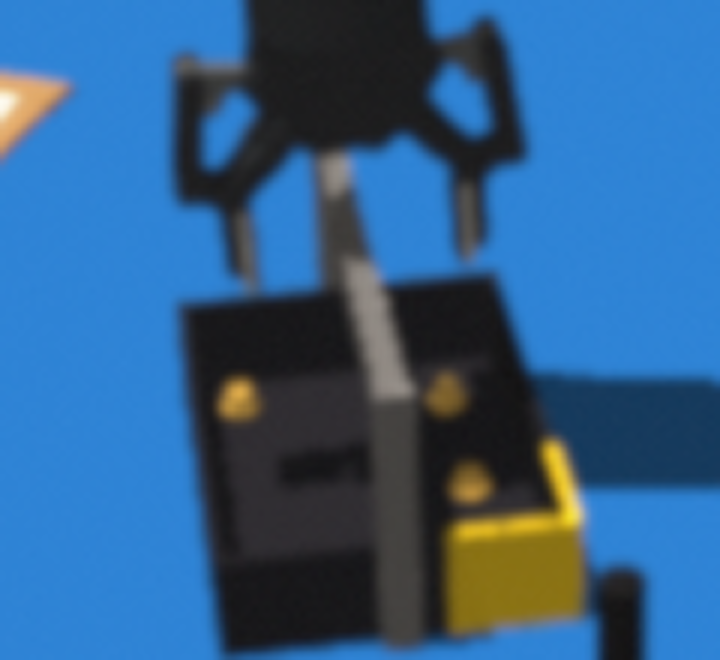

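View pics/d10t.png

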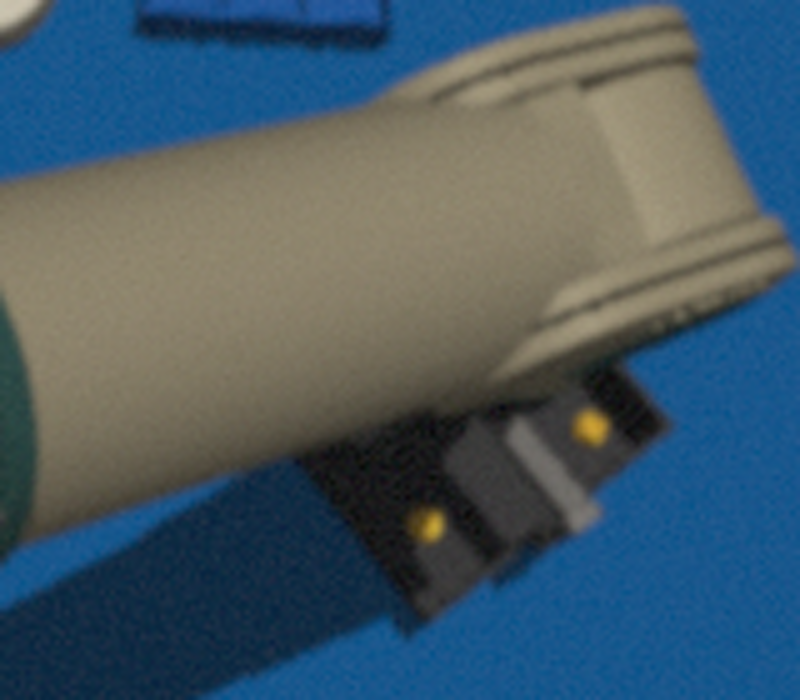

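```bash
python3 -m inch '{"travel":[[0,0,0],[0,0,0],[0,0,0],[0,0,0],[0,0,0],[0,0,0],[0,0,0],[0,0,-0.2],[0,0,-1],[0,0,-2]],"twist":[0,0,0,0,0,0,0,0,0,0],"fingers":[5,2,0.5,0.3,0.3,0.3,0.3,0.3,0.3,0.3]}';python3 -m inch '{"travel":[[0,0,-1.5],[0,0,-3.5],[0,0,-6],[0,0,-9],[0,0,-12],[0,0,-15],[0,0,-18],[0,0,-20],[0,0,-21],[0,0,-21]],"twist":[0,0,0,0,0,0,0,0,0,0],"fingers":[0.3,0.3,0.3,0.3,0.3,0.3,0.3,0.3,0.3,0.3]}';python3 - <<'E'
from h import *
go([537,-135.3,350],None);print(ctrl.read_state()['width'],ctrl.read_state()['force'],ctrl.read_state()['torque'])
s,t=grab(11)
cv2.imwrite("pics/d11s.png",cv2.resize(s.im[:,:,::-1],(800,600),interpolation=cv2.INTER_CUBIC))
E
```

```text
clock: 16.93
eef_pos: [536.9, -135.2, 140.8]
tool_rot: [-3.109, -0.031, 0.609]
force: [0.7, 0.2, -3.0]
width: 11.0
clock: 17.77
eef_pos: [536.1, -145.8, 353.5]
tool_rot: [-3.115, -0.035, 0.609]
force: [0.2, -0.8, -4.4]
width: 11.1
clk 17.7667 pos [ 536.1054 -145.831   353.4764] rot [-3.1148 -0.0348  0.6091] z [ 0.0132  0.0419 -0.999 ] q [-0.4608  0.6846  1.2674  1.6695 -0.7127  1.3293 -0.0172]
travel cm [ 0.6633 -0.8023  0.3926] dist 1.1125972385850393 twist None
11.138672640666108 [ 0.2197 -0.8207 -4.3815] [-0.1353  0.0482 -0.0134]
```

View pics/d11s.png

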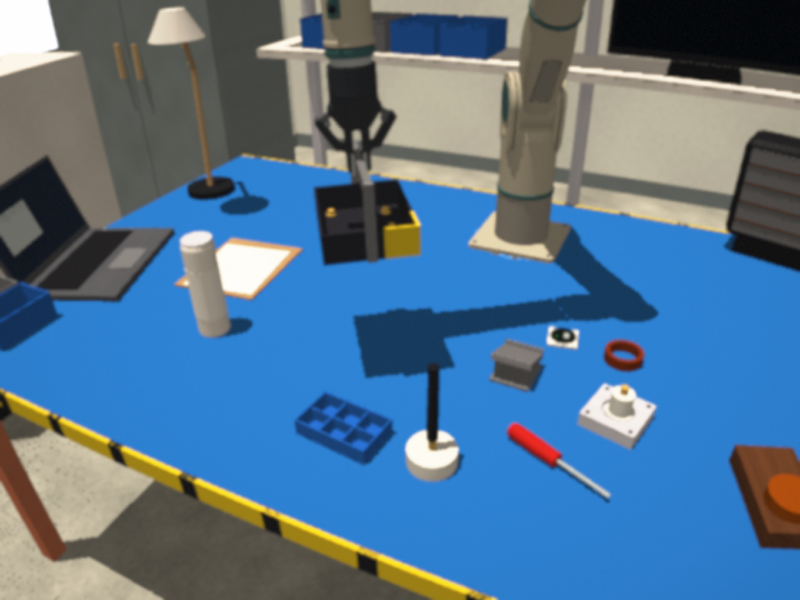

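```bash
python3 -m inch '{"travel":[[0,0,-2],[0,0,-5],[0,0,-9],[0,0,-13],[0,0,-17],[0,0,-21],[0,0,-25],[0,0,-29],[0,0,-33],[0,0,-37]],"twist":[0,0,0,0,0,0,0,0,0,0],"fingers":[0.3,0.3,0.3,0.3,0.3,0.3,0.3,0.3,0.3,0.3]}';python3 - <<'E'
from h import *
go([537,-135.3,350],None)
E
```

```text
clock: 18.7
eef_pos: [535.6, -163.7, 644.8]
tool_rot: [-3.077, -0.009, 0.607]
force: [0.9, -1.1, -6.4]
width: 10.9
clk 18.7 pos [ 535.5822 -163.6589  644.8498] rot [-3.0774 -0.0087  0.6074] z [-0.0295  0.0576 -0.9979] q [-0.1264  0.4624  0.8653  0.8971 -0.4045  1.9648 -0.4198]
travel cm [ 1.4787 -0.3515 29.5824] dist 29.62138033104434 twist None
```

```bash
python3 -m inch '{"travel":[[0,0,-4],[0,0,-8],[0,0,-12],[0,0,-16],[0,0,-20],[0,0,-24],[0,0,-28],[0,0,-32],[0,0,-36],[0,0,-40]],"twist":[0,0,0,0,0,0,0,0,0,0],"fingers":[0.3,0.3,0.3,0.3,0.3,0.3,0.3,0.3,0.3,0.3]}';python3 - <<'E'
from h import *
go([537,-135.3,350],None)
E
```

```text
clock: 19.53
eef_pos: [490.2, -153.6, 698.1]
tool_rot: [-3.108, -0.038, 0.609]
force: [-0.7, 0.1, -2.6]
width: 11.1
clk 19.5333 pos [ 490.1772 -153.5911  698.0874] rot [-3.1084 -0.0379  0.6093] z [ 0.012   0.0489 -0.9987] q [ 0.2626  0.2966  0.0323  0.8665 -0.0652  1.9805 -0.6933]
travel cm [ 3.5647  2.341  34.9103] dist 35.16983991622211 twist None
```

```bash
python3 - <<'E'
from h import *
go([778,-244,490],2.06)
E
```

```text
clk 19.5333 pos [ 490.1772 -153.5911  698.0874] rot [-3.1084 -0.0379  0.6093] z [ 0.012   0.0489 -0.9987] q [ 0.2626  0.2966  0.0323  0.8665 -0.0652  1.9805 -0.6933]
travel cm [17.6274 24.5869 20.6862] dist 36.64916149679011 twist -83.11876476584482
```

```bash
python3 -m inch '{"travel":[[1,1.4,1.2],[2.5,3.5,3],[4.4,6.1,5.2],[6.3,8.8,7.4],[8.2,11.5,9.6],[10.1,14.2,11.8],[12,16.9,14],[14,19.6,16.2],[15.8,22.2,18.4],[17.6,24.6,20.7]],"twist":[-3,-9,-16,-23,-30,-37,-44,-51,-58,-65],"fingers":[0.3,0.3,0.3,0.3,0.3,0.3,0.3,0.3,0.3,0.3]}';python3 - <<'E'
from h import *
go([778,-244,490],2.06)
E
```

```text
clock: 20.37
eef_pos: [776.8, -239.7, 483.3]
tool_rot: [3.108, -0.048, 1.757]
force: [-0.2, -0.9, -4.9]
width: 11.2
clk 20.3667 pos [ 776.7865 -239.6611  483.2872] rot [ 3.108  -0.0475  1.757 ] z [ 0.0242  0.0529 -0.9983] q [ 0.2835  0.9695  0.0495  0.1853 -0.1074  1.9784  0.4537]
travel cm [-0.4165  0.0621 -0.6901] dist 0.8084562353975996 twist -17.35976031679249
```

```bash
python3 -m inch '{"travel":[[0,0,-10],[0,0,-20],[0,0,-40],[0,0,-40],[0,0,-40],[0,0,-40],[0,0,-40],[0,0,-40],[0,0,-40],[0,0,-40]],"twist":[0,0,0,0,0,0,0,0,0,0],"fingers":[0.3,0.3,0.3,0.3,0.3,0.3,0.3,0.3,0.3,0.3]}';python3 - <<'E'
from h import *
go([778,-244,490],2.06)
E
```

```text
clock: 21.2
eef_pos: [648.5, -212.3, 637.5]
tool_rot: [3.075, -0.023, 1.743]
force: [-0.6, -0.5, -3.6]
width: 10.7
clk 21.2 pos [ 648.5469 -212.3494  637.4741] rot [ 3.0746 -0.0228  1.7432] z [ 0.062   0.0339 -0.9975] q [ 0.2801  0.6186  0.0713  0.4943 -0.1023  1.9805  0.4658]
travel cm [-5.6738 11.2047 15.4061] dist 19.876738215609386 twist -18.149310187198807
```

```bash
python3 - <<'E'
from h import *
vision.get_image("scene");vision.get_image("scene")
print(ctrl.read_state()['qd']);go([778,-244,490],2.06)
E
```

```text
[ 0.0035  0.0294 -0.0023 -0.0048 -0.0031 -0.0152  0.0009]
clk 21.3 pos [ 648.3759 -212.5519  638.4615] rot [ 3.073 -0.022  1.743] z [ 0.0638  0.0334 -0.9974] q [ 0.2806  0.6179  0.071   0.4929 -0.1023  1.9808  0.4658]
travel cm [-5.6456 11.1933 15.5293] dist 19.958010543627385 twist -18.16222533195226
```

```bash
cat >> h.py <<'E'
def push(o=.56,u=.83,L=400):
    s=ctrl.read_state();p=s["eef_pos"];r=np.array([p[0],p[1],0]);r/=np.linalg.norm(r)
    go(p+L*(o*r+np.array([0,0,u])))
    Rm=R.from_euler("xyz",s["tool_rot"]).as_matrix();z=Rm[:,2]
    d=-z.copy();d[2]=0   # downhill of tote if level in tool
    az=Rm.T@d
    print("tilt deg",np.degrees(np.arccos(-z[2])),"downhill in tool x,y",az[:2]/np.linalg.norm(az),"r",np.hypot(p[0],p[1]),"F",s["force"])
E
python3 -c "
from h import *
push()"
```

```text
clk 21.3 pos [ 648.3759 -212.5519  638.4615] rot [ 3.073 -0.022  1.743] z [ 0.0638  0.0334 -0.9974] q [ 0.2806  0.6179  0.071   0.4929 -0.1023  1.9808  0.4658]
travel cm [ -9.7876  22.02   -31.9894] dist 40.049968789001575 twist None
tilt deg 4.129308660902308 downhill in tool x,y [-0.3054 -0.9495] r 682.3266325170505 F [-0.4137  0.6909 -4.054 ]
```

```bash
python3 -m inch '{"travel":[[-10,22,-32],[-10,22,-32],[-10,22,-32],[-10,22,-32],[-10,22,-32],[-10,22,-32],[-10,22,-32],[-10,22,-32],[-10,22,-32],[-10,22,-32]],"twist":[0,0,0,0,0,0,0,0,0,0],"fingers":[0.3,0.3,0.3,0.3,0.3,0.3,0.3,0.3,0.3,0.3]}';python3 -c "
from h import *
push()"
```

```text
clock: 22.13
eef_pos: [654.5, -209.4, 655.1]
tool_rot: [3.034, -0.003, 1.741]
force: [-1.0, -0.0, -4.0]
width: 11.1
clk 22.1333 pos [ 654.4867 -209.4364  655.1228] rot [ 3.0345 -0.0034  1.7413] z [ 0.1048  0.0215 -0.9943] q [ 0.2724  0.6148  0.0809  0.4532 -0.1107  1.9806  0.4577]
travel cm [-10.2342  23.3067 -30.9202] dist 40.04996878900157 twist None
tilt deg 6.141455924047625 downhill in tool x,y [-0.0317 -0.9938] r 687.1801002558736 F [-0.9849 -0.0055 -4.0348]
```

```bash
python3 -m inch '{"travel":[[-10,23,-31],[-10,23,-31],[-10,23,-31],[-10,23,-31],[-10,23,-31],[-10,23,-31],[-10,23,-31],[-10,23,-31],[-10,23,-31],[-10,23,-31]],"twist":[-5,-10,-15,-20,-25,-30,-35,-40,-44,-47],"fingers":[0.3,0.3,0.3,0.3,0.3,0.3,0.3,0.3,0.3,0.3]}';python3 -c "
from h import *
push()"
```

```text
clock: 22.97
eef_pos: [659.0, -204.3, 673.5]
tool_rot: [3.053, 0.118, 2.558]
force: [0.1, -0.4, -3.6]
width: 10.9
clk 22.9667 pos [ 658.9763 -204.3133  673.5057] rot [3.053  0.1178 2.5585] z [ 0.1465  0.0094 -0.9892] q [ 0.2615  0.6085  0.0926  0.4155 -0.1198  1.9807  1.2715]
travel cm [-25.2649   8.9138 -29.7696] dist 40.049968789001575 twist None
tilt deg 8.439214368169896 downhill in tool x,y [ 0.7921 -0.5925] r 689.9229943950947 F [ 0.139  -0.389  -3.6262]
```

```bash
python3 -m inch '{"travel":[[-25,9,-30],[-25,9,-30],[-25,9,-30],[-25,9,-30],[-25,9,-30],[-25,9,-30],[-25,9,-30],[-25,9,-30],[-25,9,-30],[-25,9,-30]],"twist":[0,0,0,0,0,0,0,0,0,0],"fingers":[0.3,0.3,0.3,0.3,0.3,0.3,0.3,0.3,0.3,0.3]}';python3 -c "
from h import *
push()"
```

```text
clock: 23.8
eef_pos: [664.2, -199.6, 690.7]
tool_rot: [3.039, 0.158, 2.551]
force: [-0.8, 0.4, -3.8]
width: 10.9
clk 23.8 pos [ 664.1515 -199.6183  690.7002] rot [3.0388 0.1583 2.5511] z [ 0.1873 -0.0021 -0.9823] q [ 0.2508  0.6057  0.1076  0.3752 -0.1316  1.9806  1.2588]
travel cm [-26.3745   9.5704 -28.5796] dist 40.049968789001575 twist None
tilt deg 10.798793162717395 downhill in tool x,y [ 0.8264 -0.5311] r 693.5017316646675 F [-0.8475  0.3851 -3.7701]
```

```bash
python3 -m inch '{"travel":[[-25,9,-30],[-25,9,-30],[-25,9,-30],[-25,9,-30],[-25,9,-30],[-25,9,-30],[-25,9,-30],[-25,9,-30],[-25,9,-30],[-25,9,-30]],"twist":[0,0,0,0,0,0,0,0,0,0],"fingers":[0.3,0.3,0.3,0.3,0.3,0.3,0.3,0.3,0.3,0.3]}';python3 - <<'E'
from h import *
push()
s,t=grab(12)
cv2.imwrite("pics/d12s.png",cv2.resize(s.im[:,:,::-1],(800,600),interpolation=cv2.INTER_CUBIC))
cv2.imwrite("pics/d12t.png",cv2.resize(t.im[:,:,::-1],(800,600),interpolation=cv2.INTER_CUBIC))
E
```

```text
clock: 24.63
eef_pos: [661.9, -194.6, 712.2]
tool_rot: [3.025, 0.199, 2.547]
force: [0.1, -1.0, -4.0]
width: 10.9
clk 24.6333 pos [ 661.9248 -194.5905  712.2463] rot [3.0247 0.1986 2.5466] z [ 0.2276 -0.0133 -0.9737] q [ 0.2424  0.5892  0.12    0.349  -0.1406  1.9806  1.2516]
travel cm [-27.4694  10.0717 -27.3494] dist 40.049968789001575 twist None
tilt deg 13.180601459525231 downhill in tool x,y [ 0.8425 -0.488 ] r 689.9347493762125 F [ 0.0768 -1.0363 -4.0015]
```

View pics/d12s.png

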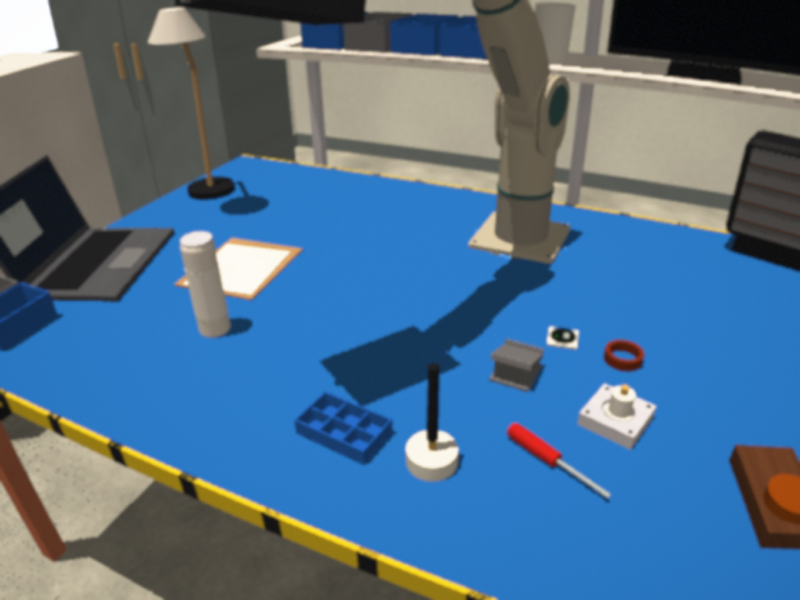

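View pics/d12t.png

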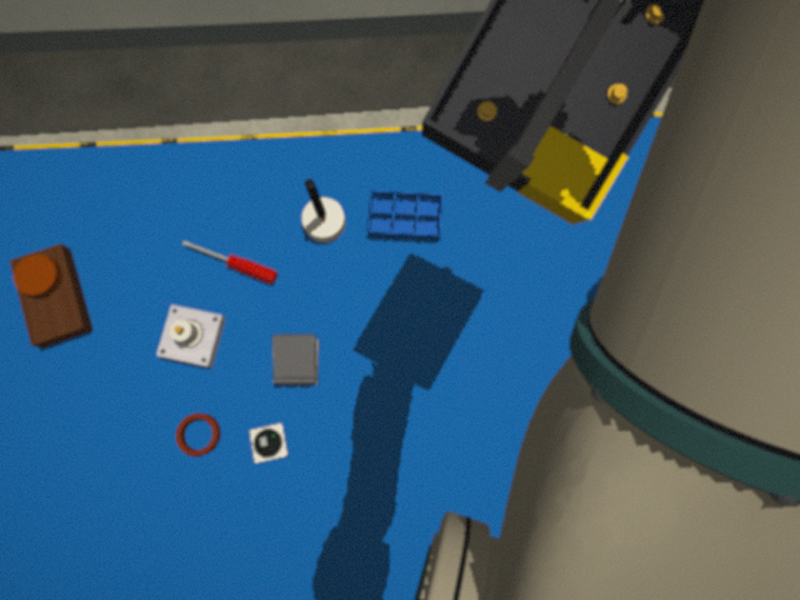

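```bash
python3 -m inch '{"travel":[[-27,10,-27],[-27,10,-27],[-27,10,-27],[-27,10,-27],[-27,10,-27],[-27,10,-27],[-27,10,-27],[-27,10,-27],[-27,10,-27],[-27,10,-27]],"twist":[2,5,8,11,14,17,20,22,22,22],"fingers":[0.3,0.3,0.3,0.3,0.3,0.3,0.3,0.3,0.3,0.3]}';python3 -c "
from h import *
push(.6,.8)"
```

```text
clock: 25.57
eef_pos: [670.2, -191.1, 726.1]
tool_rot: [2.931, 0.172, 2.156]
force: [-0.1, -1.0, -3.0]
width: 11.0
clk 25.5667 pos [ 670.1837 -191.1098  726.0813] rot [2.9308 0.172  2.1561] z [ 0.2669 -0.0239 -0.9634] q [ 0.2321  0.5974  0.1456  0.2989 -0.1622  1.9807  0.8605]
travel cm [-23.4446  21.2007 -24.5129] dist 40.000000000000014 twist None
tilt deg 15.54210938568293 downhill in tool x,y [ 0.6155 -0.7412] r 696.899647977362 F [-0.0939 -1.0084 -2.9658]
```

```bash
python3 -m inch '{"travel":[[-22,19,-28],[-22,19,-28],[-22,19,-28],[-22,19,-28],[-22,19,-28],[-22,19,-28],[-22,19,-28],[-22,19,-28],[-22,19,-28],[-22,19,-28]],"twist":[0,0,0,0,0,0,0,0,0,0],"fingers":[0.3,0.3,0.3,0.3,0.3,0.3,0.3,0.3,0.3,0.3]}';python3 -c "
from h import *
push(.5,.87)"
```

```text
clock: 26.4
eef_pos: [666.4, -190.6, 746.4]
tool_rot: [2.902, 0.202, 2.148]
force: [-0.2, 0.4, -3.3]
width: 11.2
clk 26.4 pos [ 666.3557 -190.582   746.4   ] rot [2.9022 0.2024 2.148 ] z [ 0.3053 -0.0342 -0.9517] q [ 0.2318  0.5837  0.1618  0.2716 -0.1773  1.9806  0.8589]
travel cm [-21.7885  20.1021 -27.0593] dist 40.137762767747795 twist None
tilt deg 17.889173993099284 downhill in tool x,y [ 0.6227 -0.7196] r 693.0739147499033 F [-0.1755  0.4362 -3.2509]
```

```bash
python3 -m inch '{"travel":[[-20,18,-29],[-20,18,-29],[-20,18,-29],[-20,18,-29],[-20,18,-29],[-20,18,-29],[-20,18,-29],[-20,18,-29],[-20,18,-29],[-20,18,-29]],"twist":[0,0,0,0,0,0,0,0,0,0],"fingers":[0.3,0.3,0.3,0.3,0.3,0.3,0.3,0.3,0.3,0.3]}';python3 - <<'E'
from h import *
push(.5,.87)
t=Cam(vision.get_image("top"))
cv2.imwrite("pics/d13t.png",cv2.resize(t.im[:,:,::-1],(800,600),interpolation=cv2.INTER_CUBIC))
E
```

```text
clock: 27.23
eef_pos: [649.1, -183.9, 775.3]
tool_rot: [2.873, 0.233, 2.14]
force: [-0.2, -0.1, -3.4]
width: 11.1
clk 27.2333 pos [ 649.0702 -183.9109  775.3128] rot [2.8734 0.2326 2.1398] z [ 0.343  -0.0445 -0.9383] q [ 0.2259  0.5404  0.1648  0.2734 -0.1761  1.9806  0.8543]
travel cm [-22.5814  20.858  -25.8082] dist 40.137762767747795 twist None
tilt deg 20.23766023858799 downhill in tool x,y [ 0.6253 -0.6995] r 674.6223415346502 F [-0.1929 -0.0963 -3.3697]
```

View pics/d13t.png

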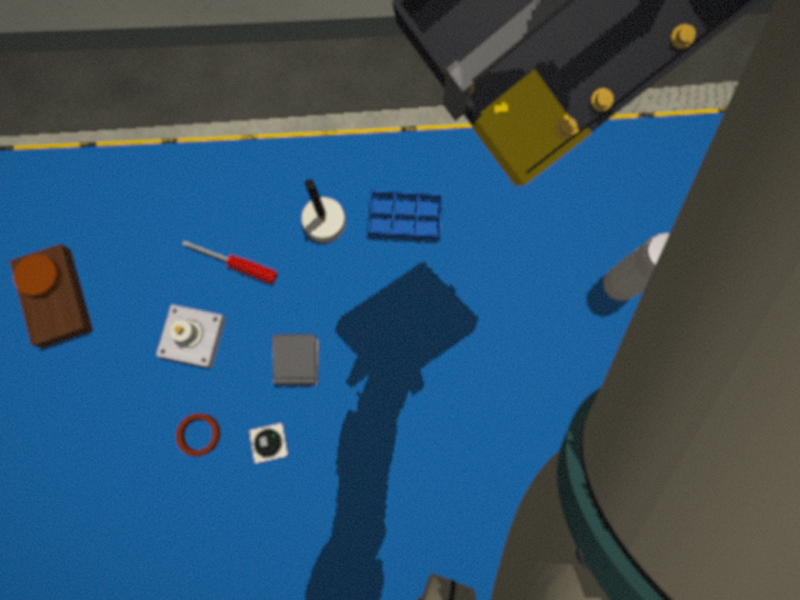

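```bash
python3 -m inch '{"travel":[[-22,20,-27],[-22,20,-27],[-22,20,-27],[-22,20,-27],[-22,20,-27],[-22,20,-27],[-22,20,-27],[-22,20,-27],[-22,20,-27],[-22,20,-27]],"twist":[-2,-4,-6,-8,-8,-8,-8,-8,-8,-8],"fingers":[0.3,0.3,0.3,0.3,0.3,0.3,0.3,0.3,0.3,0.3]}';python3 -c "
from h import *
push(.5,.87)"
```

```text
clock: 28.12
eef_pos: [645.4, -179.9, 794.9]
tool_rot: [2.883, 0.301, 2.271]
force: [-0.0, 0.9, -3.4]
width: 11.0
clk 28.1167 pos [ 645.4212 -179.8604  794.9287] rot [2.8829 0.3007 2.2705] z [ 0.3801 -0.0543 -0.9234] q [ 0.2188  0.5285  0.188   0.2444 -0.1951  1.9806  0.9886]
travel cm [-26.0799  18.1583 -24.5184] dist 40.13776276774779 twist None
tilt deg 22.57858992847719 downhill in tool x,y [ 0.7122 -0.5876] r 670.0136018632503 F [-0.0174  0.93   -3.4003]
```

```bash
python3 -m inch '{"travel":[[-25,18,-25],[-25,18,-25],[-25,18,-25],[-25,18,-25],[-25,18,-25],[-25,18,-25],[-25,18,-25],[-25,18,-25],[-25,18,-25],[-25,18,-25]],"twist":[0,0,0,0,0,0,0,0,0,0],"fingers":[0.3,0.3,0.3,0.3,0.3,0.3,0.3,0.3,0.3,0.3]}';python3 - <<'E'
from h import *
push(.5,.87)
t=Cam(vision.get_image("top"))
cv2.imwrite("pics/d14t.png",cv2.resize(t.im[:,:,::-1],(800,600),interpolation=cv2.INTER_CUBIC))
E
```

```text
clock: 28.95
eef_pos: [646.7, -172.9, 811.5]
tool_rot: [2.858, 0.333, 2.261]
force: [-0.4, -0.4, -3.1]
width: 10.8
clk 28.95 pos [ 646.7201 -172.8889  811.4876] rot [2.8577 0.3328 2.2614] z [ 0.4157 -0.0633 -0.9073] q [ 0.2043  0.5268  0.2277  0.2065 -0.2273  1.9806  0.9788]
travel cm [-26.7637  18.8616 -23.2161] dist 40.13776276774777 twist None
tilt deg 24.863594126855233 downhill in tool x,y [ 0.7049 -0.5712] r 669.4307351154772 F [-0.3625 -0.4186 -3.1319]
```

View pics/d14t.png

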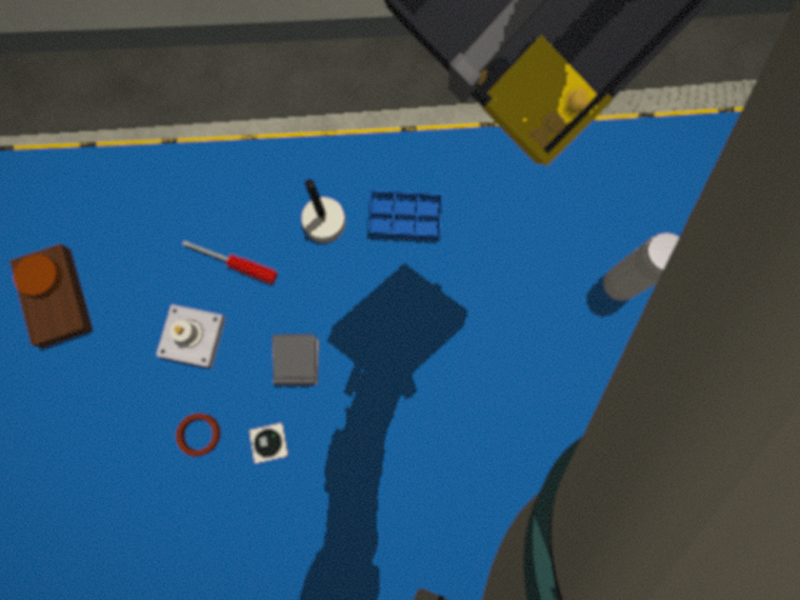

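```bash
cat > tt.py <<'E'
from h import *
def pose(st,xo=20.,slip=0.,zo=6.):
    Rm=R.from_euler("xyz",st["tool_rot"]).as_matrix()
    Rt=Rm@np.diag([1,-1,-1.])           # tote axes
    Rt=Rt@R.from_euler("y",slip).as_matrix()
    G=st["eef_pos"]+zo*Rm[:,2]
    O=G+Rt@np.array([xo,0,-116.])
    return O,Rt
def totepts(O,Rt,P): return O+np.asarray(P,float)@Rt.T
def draw(c,O,Rt,x0,y0,w,h,k,name):
    im=cv2.resize(c.im[y0:y0+h,x0:x0+w,::-1],None,fx=k,fy=k,interpolation=cv2.INTER_CUBIC)
    f=lambda uv:np.round((uv-np.array([x0,y0])+.5-.5/k)*k).astype(int)
    for z,col in ((50,(0,255,0)),):
        cv2.polylines(im,[f(c.proj(totepts(O,Rt,[[100,75,z],[100,-75,z],[-100,-75,z],[-100,75,z]])))],True,col,1)
    cv2.polylines(im,[f(c.proj(totepts(O,Rt,[[96,71,4],[96,-71,4],[-96,-71,4],[-96,71,4]])))],True,(255,255,0),1)
    cv2.polylines(im,[f(c.proj(totepts(O,Rt,[[92,67,9],[31,67,9],[31,6,9],[92,6,9]])))],True,(0,0,255),1)
    cv2.polylines(im,[f(c.proj(totepts(O,Rt,[[108,6,127],[108,-6,127],[-108,-6,127],[-108,6,127]])))],True,(255,0,255),1)
    cv2.imwrite(f"pics/{name}.png",im)
def nut(c,O,Rt,uv,z=9):
    d=c.rays([uv])[0];n=Rt[:,2];p0=O+z*n
    X=c.p+d*(n@(p0-c.p))/(n@d)
    return Rt.T@(X-O)
E
python3 - <<'E'
from tt import *
im=vision.get_image("top");pickle.dump(im,open("pics/top15.pkl","wb"));t=Cam(im)
st=ctrl.read_state();pickle.dump(st,open("pics/st15.pkl","wb"));O,Rt=pose(st);print(O,np.degrees(np.arccos(Rt[2])))
draw(t,O,Rt,260,0,260,130,3,"d15")
crop(t,320,430,20,120,7,"pics/d15z.png")
E
```

```text
[ 685.3962 -166.032   694.3824] [109.0783 105.3569  24.8776]
```

View pics/d15.png

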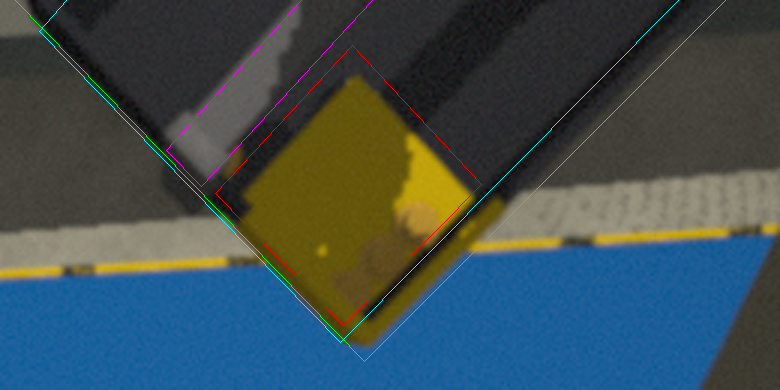

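View pics/d15z.png

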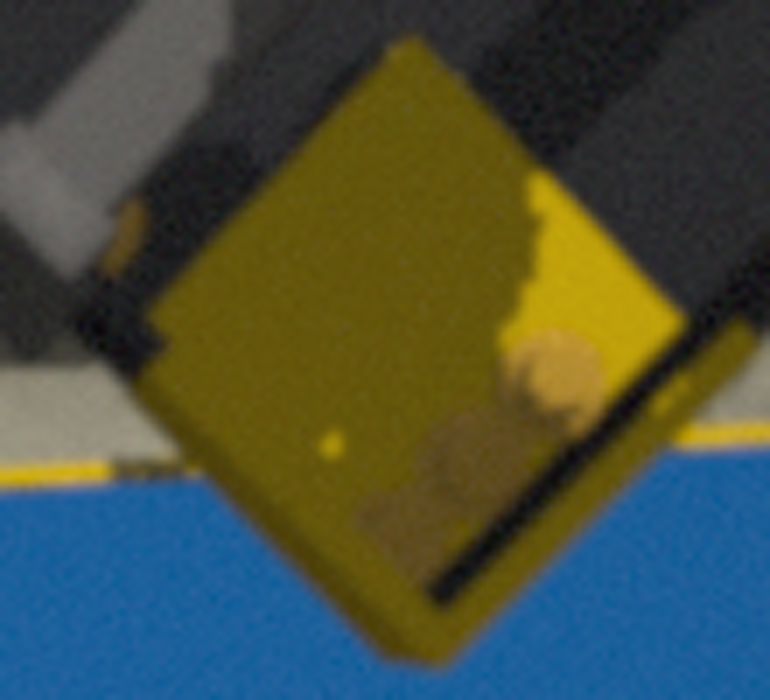

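```bash
python3 -m inch '{"travel":[[-26,18,-25],[-26,18,-25],[-26,18,-25],[-26,18,-25],[-26,18,-25],[-26,18,-25],[-26,18,-25],[-26,18,-25],[-26,18,-25],[-26,18,-25]],"twist":[4,9,14,19,24,25,25,25,25,25],"fingers":[0.3,0.3,0.3,0.3,0.3,0.3,0.3,0.3,0.3,0.3]}';python3 - <<'E'
from tt import *
im=vision.get_image("top");pickle.dump(im,open("pics/top16.pkl","wb"));t=Cam(im)
push(.4,.9)
st=ctrl.read_state();O,Rt=pose(st);print(O,np.degrees(np.arccos(Rt[2])))
draw(t,O,Rt,260,0,260,130,3,"d16")
E
```

```text
clock: 29.88
eef_pos: [639.0, -169.2, 831.5]
tool_rot: [2.712, 0.204, 1.828]
force: [-0.2, -0.3, -3.4]
width: 10.9
clk 29.9333 pos [ 638.9708 -169.1596  831.5762] rot [2.712  0.2039 1.8278] z [ 0.4496 -0.0722 -0.8903] q [ 0.1973  0.5103  0.2704  0.1852 -0.2635  1.9806  0.5409]
travel cm [-15.0182  26.6718 -24.8005] dist 39.395431207184416 twist None
tilt deg 27.089823132729816 downhill in tool x,y [ 0.3959 -0.7974] r 660.9831419015011 F [-0.0889  0.5531 -3.5729]
[ 688.8473 -159.0219  718.9105] [101.6828 114.0723  27.0898]
```

View pics/d16.png

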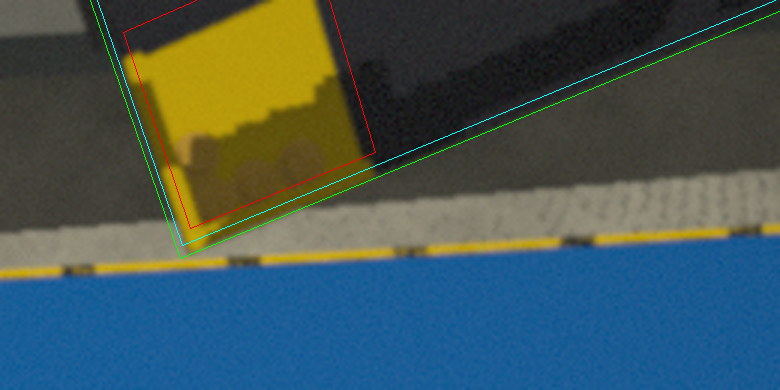

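```bash
python3 -m inch '{"travel":[[0.2,-0.3,0.3],[0.5,-0.8,0.8],[0.9,-1.5,1.4],[1.4,-2.4,2.2],[1.9,-3.3,3],[2.4,-4.2,3.8],[2.8,-5,4.5],[3.1,-5.5,5],[3.3,-5.8,5.3],[3.4,-5.9,5.4]],"twist":[-0.5,-1.5,-2.5,-4,-5.5,-7,-8,-9,-9.5,-10],"fingers":[0.3,0.3,0.3,0.3,0.3,0.3,0.3,0.3,0.3,0.3]}';python3 -m inch '{"travel":[[0,0,0],[0,0,0],[0,0,0],[0,0,0],[0,0,0],[0,0,0],[0,0,0],[0,0,0],[0,0,0],[0,0,0]],"twist":[0,0,0,0,0,0,0,0,0,0],"fingers":[0.3,0.3,0.3,0.3,0.3,0.3,0.3,0.3,0.3,0.3]}';python3 - <<'E'
from tt import *
im=vision.get_image("top");pickle.dump(im,open("pics/top17.pkl","wb"));t=Cam(im)
push(.4,.9)
st=ctrl.read_state();pickle.dump(st,open("pics/st17.pkl","wb"));print(st["qd"],st["width"]);O,Rt=pose(st);print(O,np.arccos(Rt[2]),"corner z",totepts(O,Rt,[[96,71,4]])[0])
draw(t,O,Rt,280,0,200,130,4,"d17")
E
```

```text
clock: 30.77
eef_pos: [603.6, -159.2, 752.0]
tool_rot: [2.752, 0.273, 1.993]
force: [0.4, -0.0, -3.0]
width: 11.4
clock: 31.6
eef_pos: [604.2, -159.2, 752.6]
tool_rot: [2.751, 0.274, 1.992]
force: [0.5, -0.5, -2.9]
width: 11.2
clk 31.65 pos [ 604.1727 -159.2123  752.6165] rot [2.7508 0.2735 1.9923] z [ 0.4498 -0.072  -0.8902] q [ 0.0611  0.2399  0.2705  0.9019 -0.1319  1.5381  0.7579]
travel cm [-19.402   23.6796 -24.796 ] dist 39.395431207184416 twist None
tilt deg 27.097322149398487 downhill in tool x,y [ 0.5279 -0.7168] r 624.7984902689491 F [ 0.2545  0.134  -4.2231]
[-0.0014 -0.0008  0.      0.0002 -0.0004  0.0004  0.001 ] 11.095770274954534
[ 651.1654 -150.4302  638.6053] [1.8443 1.9463 0.4729] corner z [554.635  -99.3305 590.1937]
```

View pics/d17.png

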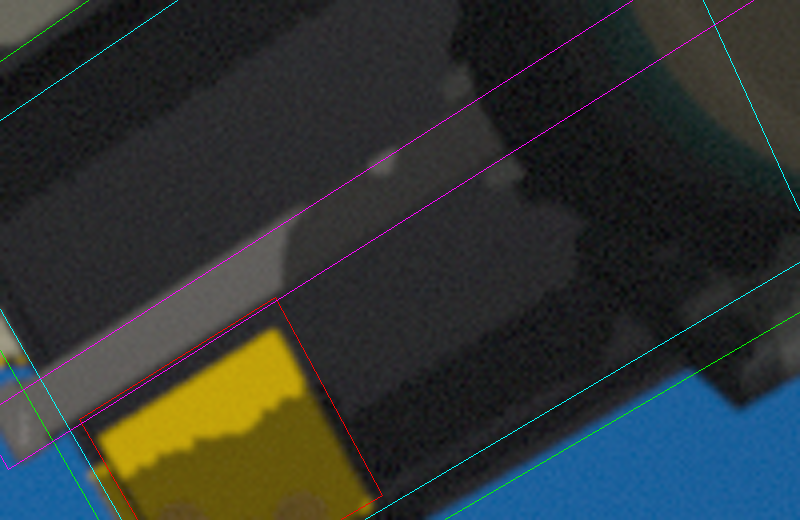

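```bash
python3 - <<'E'
from tt import *
t=load("top17");st=pickle.load(open("pics/st17.pkl","rb"))
O,Rt=pose(st)
draw(t,O,Rt,270,80,130,100,6,"d18")
E
```

```text
(no output)
```

View pics/d18.png

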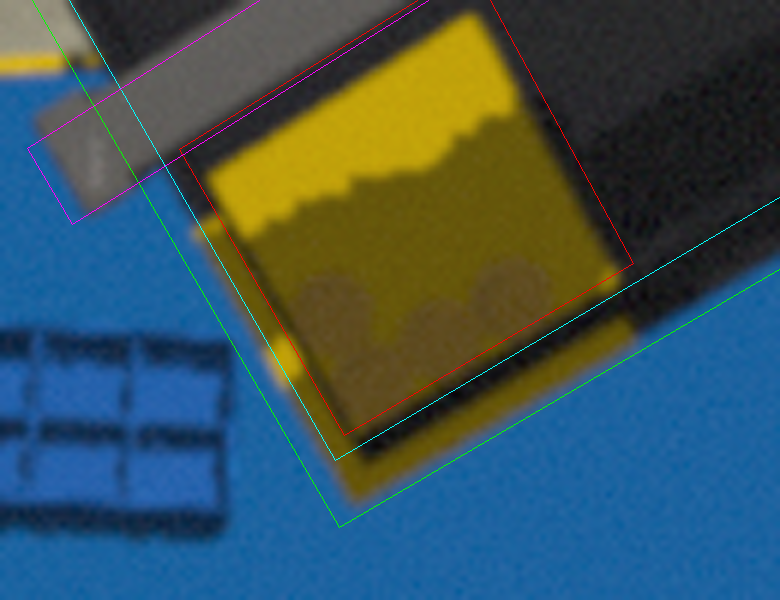

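```bash
python3 - <<'E'
from tt import *
from seat import seat
t=load("top17");st=pickle.load(open("pics/st17.pkl","rb"));O,Rt=pose(st)
for u in [(333,310),(380,385),(440,335),(512,285)]: print(nut(t,O,Rt,(270+u[0]/6-.42,80+u[1]/6-.42)))
im=vision.get_image("scene");pickle.dump(im,open("pics/scene19.pkl","wb"));seat("scene19",405,255,60,10,"s19",foot=(578.7,321.6,17))
print(ctrl.read_state()["eef_pos"],ctrl.read_state()["qd"].max())
cv2.imwrite("pics/d19s.png",cv2.resize(im["frame"][:,:,::-1],(800,600)))
E
```

```text
[82.3135 45.8009  9.    ]
[81.6478 62.3732  9.    ]
[67.5724 60.0652  9.    ]
[51.8051 58.933   9.    ]
[ 604.1718 -159.1814  752.6193] 0.0011592227627917014
```

View pics/s19.png

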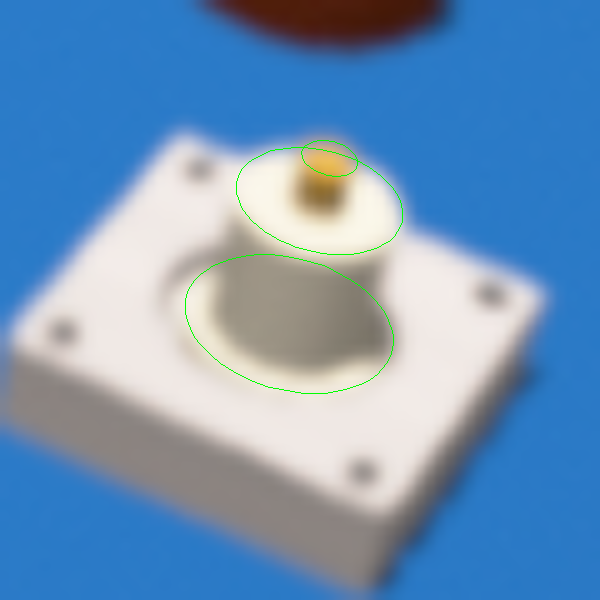

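View pics/d19s.png

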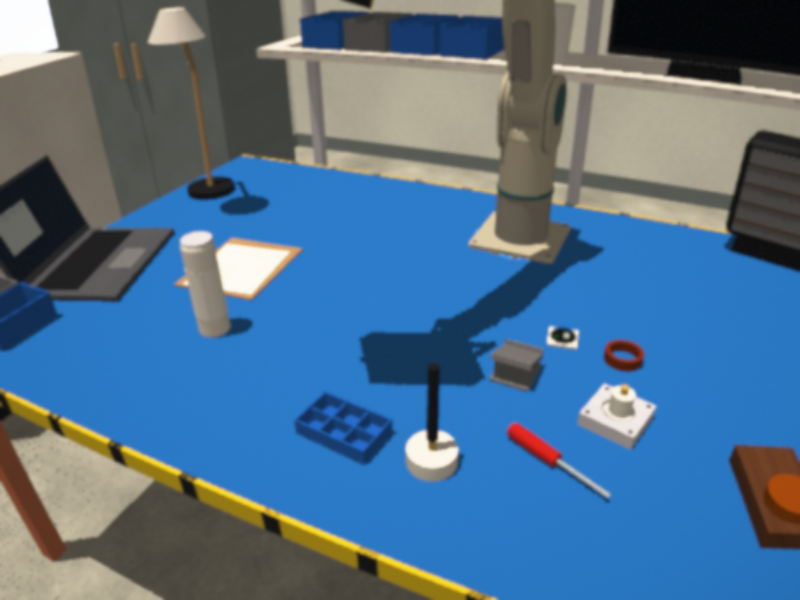

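```bash
python3 -c "
from cell import ctrl
print(ctrl.finish_job())"
```

```text
the job is handed in; nothing more can be done
None
```

The job is handed in. The antenna base is seated in the pocket, and the tote is held still in the air with all four nuts in the yellow corner. No verdict was reported.

**Base:** I took it off the rest and pressed it upright on bare bench, since it stayed leaning in the grip. Then I lowered it into the pocket and released it. In both cameras it stands upright with its flange down. It sits about 3 mm off the pocket's axis, where 6 mm is allowed.

**Tote:** I gripped the handle about 20 mm from its middle, towards -x, and lifted it. The moves cannot turn the tool except about its own axis. I built up the lean by pushing against the arm's reach limit a couple of degrees per call, then turned the yellow corner lowest and backed off the limit.

| Final check | Measured | Allowed |
|---|---|---|
| Tilt of the tote | 27° | 12 to 51° |
| Yellow corner below level, x side / y side | 15.7° / 21.5° | 4.6° or more each |
| Height of the yellow corner | about 590 mm | 20 mm or more |
| Nut centres in the tote, x | 52 to 82 mm | 31 to 100 mm |
| Nut centres in the tote, y | 46 to 62 mm | 6 to 75 mm |

The tote angles and corner height assume the tote did not slip in the grip; its drawn outline matched the picture to about 4 mm. The arm was still. The other things on the bench look unmoved in the last picture, though I did not measure them. The clock was about 32 s of the 48 s allowed.

**Two readings that did not agree or sat at a limit:**
- One arm joint read 1.9806 rad during the tilting, against a stated limit of 1.98. It was back at 1.54 before I handed the job in.
- Triangulated heights on the seated base differ from the ideal by about 1.5 mm, within the 2 mm camera calibration.

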